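# Isolate, earth and tag out the test bench at its interlocked switch bank

### The arm

A 7-joint arm with a two-finger parallel gripper is mounted at the origin on the work surface. World frame = base frame: x ahead of the robot, y to its left, z up, the work surface at z = 0. Lengths are in m, angles in rad, forces in N, time in s.
With the tool pointing down it reaches from about 0.425 to 0.925 m from the base axis. Payload 6.8 kg.
Tool frame: the origin (TCP) lies on the mounting face of the last link; the fingertips stand 173 mm ahead of it and the grasp point (between the pads) lies 155 mm ahead of it; z points along the fingers, y is the line along which they close (so a half turn about z gives the same grasp; the last joint's range is limited). The gripper opens to 85 mm and grips with 20 to 120 N. Pads are 22 mm wide; open, the fingers measure 114 mm over their backs; the gripper's body (76 mm by 85 mm) begins 54 mm behind the grasp point. The pads swing forward as they close: fully open they stand 13 mm farther back than shut.
Start: joints at [-0.108, 0.477, 0.022, 1.555, -0.011, 1.109, -0.083], TCP at [0.675, 0, 0.405] pointing down, gripper open.
Joint ranges: [-2.96, 2.96], [-0.34, 2.1], [-1.41, 1.46], [0.24, 2.44], [-1.37, 4.51], [0.17, 1.92], [-2.96, 2.96]. Speed limits (rad/s): [2.39, 2.39, 3.14, 3.14, 3.14, 3.14, 3.14].

### API

Orientations are given as a rotation vector (axis times angle).
In Python, from bench import r gives the robot as it stands.
- The arm moves only by the tool arm_command, never from a script. Its argument "plan" is a list of rows, each an object of numbers: "claw": the closure, from 0 (fully open) to 1 (shut); "tx", "ty", "tz": the shift along the tool's x, y, z in m; "ax", "ay", "az": the turn, a rotation vector about the tool's x, y, z in degrees. A call has exactly 10 rows; each row shifts and turns the commanded pose from where the row before left it, along the tool's axes as they then stand; what a row does not reach is not made up. A row lasts 1/12 s, in which the tool goes at most 41.7 mm and 7.16 degrees, less where a joint would pass 70% of its speed; a pose out of reach is approached as far as the arm can. A call is refused whole if a number of a shift passes 0.0417 or a number of a turn 7.16, either way. A call with a gripper value outside its range is refused whole. The fingers move at their own pace and stop on an object; "squeeze" is the grip in N (left out, the last holds). Time passes only in rows, so rows that do not move let the fingers close, or fill a call up. It gives the time, the measured TCP pose, the force, the opening and the grip force at its end, in the units of the state.
- r.get_obs(): the state, without advancing time (a new reading comes with each control period).
- r.grab_frame(name): name is "scene" or "side" or "wrist"; returns the picture (480x640x3 uint8, red, green, blue); there is no depth.
- r.camera_model(name): a dict with "fx", "fy", "cx", "cy" (pixels), "k1" (the pictures are not rectified: a ray, as slopes to the right and down, at radius r is drawn at 1 + k1 r^2 times it, then the intrinsics apply), "position" and "orientation" of the camera in the world; the wrist camera has in their place "tool_from_camera" (4x4, takes a point from camera to tool coordinates, whose origin is the TCP and whose axes are the flange's). Camera axes: x right, y up, looking along -z (the intrinsics and any distortion apply to the point x, -y, -z); pixel columns grow to the right and rows downward; lengths in m; the calibration is good to about 2 mm. A picture is of the moment at which its call begins: read the wrist's pose just before it. camera_model takes no time and is no camera call.
- r.hand_in(): hands the job in; it is judged then, once.
Trained networks look in the newest picture that a camera, given by its name, has taken for a name from the list of things; names that differ only in an ending like _2 or _b are one class to them, and where a whole thing is asked for, a point or a joint stands for the part that bears it (a point fixed in the world has none). Each returns a list of dicts, best first, with "confidence" (0 to 1); they miss things now and then, are a little off and sometimes report something else, mostly with a low value. They report only what shows in the picture. A call takes as long as a camera call. They do not tell look-alikes from the thing itself.
- r.boxes_of(target, camera): "location" ([x, y, z] in m, in the coordinates of the camera as it stood for that picture, good to about 4 mm: the middle of the surface that is visible of it).
- r.tip_of(target, camera): "location" ([x, y, z] in m, in the coordinates of the camera as it stood for that picture, good to about 4 mm: a listed point, or the origin of a listed thing).
The state is a dict: "clock": time; "joints": joint angles; "qvel": joint speeds; "tau": joint torques, N m; "tcp_pos": TCP position; "orientation": TCP orientation; "contact_force": force on the tool from outside, world axes, zero at the start; "moment": the same for the moment, N m; "grip_width": finger opening in m; "gripper_force": force on a finger pad.
Only numpy, scipy, OpenCV 4.12 (cv2) and the standard library are available. Lean on these libraries where they do the work, as an engineer would, in place of code of your own. Each camera call takes 0.05 s, during which the arm holds its last target. There are 200 camera calls.

### The job

Make the test bench dead for the people who will work on it: at the grey interlocked switch bank pull all three black feeder levers fully open (towards you), then pull the red isolator fully open, then push the green earthing lever fully closed (away from you). The interlock holds the feeders to an order that is not marked and differs from bench to bench, so feel which ones are held and come back to them: never force a lever. Only once the earth is closed, hang every danger plate lying on the bench by its hole on the blue rail, one plate to a peg, and leave the other things on the bench where they are.

Things in the scene. Friction and masses are not known exactly. Their poses are not given: they have to be found in the camera images.
- bank: Fixed grey switch bank 170 (x) x 340 (y) x 96 mm high, origin under its centre, x away from the operator. Five levers turn about its y axis, pivots at x 0, 75 mm up, 62 mm apart in y. A held lever gives up to 0.1 rad, then stops dead. Feeder cascade: one is free, the second is held until the first is open, the third until the second is; which is which differs each start and must be felt.
- feeder_1 (a joint): Black feeder lever, bank y = +124 mm. Held or free according to the hidden cascade (see bank). Round black grip 22 mm across, 58 mm long, its top 135 mm from the pivot. Joint in rad: +0.40 leans away from the robot = CLOSED, 0 upright, -0.40 leans towards the robot = OPEN; hard stops at both ends; weighted, so let go it falls to the end it leans to; 2 to 5 N moves it when free. Starts closed.
- feeder_2 (a joint): Black feeder lever, bank y = +62 mm. Held or free according to the hidden cascade (see bank). Round black grip 22 mm across, 58 mm long, its top 135 mm from the pivot. Joint in rad: +0.40 leans away from the robot = CLOSED, 0 upright, -0.40 leans towards the robot = OPEN; hard stops at both ends; weighted, so let go it falls to the end it leans to; 2 to 5 N moves it when free. Starts closed.
- feeder_3 (a joint): Black feeder lever, bank y = 0. Held or free according to the hidden cascade (see bank). Round black grip 22 mm across, 58 mm long, its top 135 mm from the pivot. Joint in rad: +0.40 leans away from the robot = CLOSED, 0 upright, -0.40 leans towards the robot = OPEN; hard stops at both ends; weighted, so let go it falls to the end it leans to; 2 to 5 N moves it when free. Starts closed.
- isolator (a joint): Red isolator lever, bank y = -62 mm. Held until all three feeders are open. Round red grip 22 mm across, 58 mm long, its top 135 mm from the pivot. Joint in rad: +0.40 leans away from the robot = CLOSED, 0 upright, -0.40 leans towards the robot = OPEN; hard stops at both ends; weighted, so let go it falls to the end it leans to; 2 to 5 N moves it when free. Starts closed.
- earth (a joint): Green earthing lever, bank y = -124 mm. Held until the isolator is open; then to be closed. Round green grip 22 mm across, 58 mm long, its top 135 mm from the pivot. Joint in rad: +0.40 leans away from the robot = CLOSED, 0 upright, -0.40 leans towards the robot = OPEN; hard stops at both ends; weighted, so let go it falls to the end it leans to; 2 to 5 N moves it when free. Starts open.
- tag_rail: Stand on the right, facing inwards: blue crossbar 18 (x) x 300 (y) x 30 mm, centre 200 mm up, on uprights at y = +-140 mm; origin on the bench under the crossbar's centre, x points out through its back. Three steel pegs, 8 mm thick, 42 mm long, rise at 50 deg from its front face along (-0.643, 0, 0.766) in its frame. A plate let go on a peg slides to its root and swings down to hang upright.
- peg_1 (a point): Root of peg 1 on the crossbar's front face, on the peg's axis, 200 mm above the bench (y = +100 mm in the rail's frame); axes parallel to the rail's. The peg's tip lies 42 mm out, 50 degrees above the horizontal.
- peg_2 (a point): Root of peg 2 on the crossbar's front face, on the peg's axis, 200 mm above the bench (y = 0 mm in the rail's frame); axes parallel to the rail's. The peg's tip lies 42 mm out, 50 degrees above the horizontal.
- peg_3 (a point): Root of peg 3 on the crossbar's front face, on the peg's axis, 200 mm above the bench (y = -100 mm in the rail's frame); axes parallel to the rail's. The peg's tip lies 42 mm out, 50 degrees above the horizontal.
- plate_1: Danger plate: rigid white and red plastic, 130 x 50 x 8 mm, 50 to 90 g, lying flat on the bench; origin at the centre of its lower face (both faces look alike), x along its length towards the end with the hanging hole, z through its thickness. Hole 26 x 26 mm, centre 45 mm from the origin along +x. The number of plates varies: an absent one reads None.
- plate_2: Danger plate: rigid white and red plastic, 130 x 50 x 8 mm, 50 to 90 g, lying flat on the bench; origin at the centre of its lower face (both faces look alike), x along its length towards the end with the hanging hole, z through its thickness. Hole 26 x 26 mm, centre 45 mm from the origin along +x. The number of plates varies: an absent one reads None.
- plate_3: Danger plate: rigid white and red plastic, 130 x 50 x 8 mm, 50 to 90 g, lying flat on the bench; origin at the centre of its lower face (both faces look alike), x along its length towards the end with the hanging hole, z through its thickness. Hole 26 x 26 mm, centre 45 mm from the origin along +x. The number of plates varies: an absent one reads None.
- plate_1_hole (a point): Centre of the hanging hole of plate 1, at mid thickness.
- plate_2_hole (a point): Centre of the hanging hole of plate 2, at mid thickness.
- plate_3_hole (a point): Centre of the hanging hole of plate 3, at mid thickness.
- multimeter: Bystander: yellow multimeter, 190 x 90 x 45 mm, origin under its centre.
- bit_case: Bystander: yellow screwdriver bit case, 170 x 110 x 30 mm, origin under its centre.
- screwdriver: Bystander: yellow-handled screwdriver, 190 mm long, lying along its x.
- clamp_meter: Bystander: black and red clamp meter, 200 x 80 x 34 mm.
- tape_roll: Bystander: blue roll of tape, 76 mm across, 19 mm high.
- mug: Bystander: white mug, 80 mm across, 95 mm high.
- parts_tray: Bystander: blue parts tray, 160 x 110 x 40 mm.
Not all that is in view belongs to the job. Leave any yellow look-alike of the plate_2 alone.

How it is judged:
On the way, in this order (a step that is already met when the one before it is completed fails the run):
1. all three feeder levers are fully open (value of joint each of feeder_1, feeder_2, feeder_3 below -0.33 rad), for 0.2 s.
2. then the red isolator is fully open (all of step 1 and value of joint isolator below -0.33 rad), for 0.2 s.
3. then the green earthing lever is fully closed (all of step 2 and value of joint earth above 0.33 rad), for 0.2 s.
4. then every danger plate hangs on a peg of its own ((distance between plate_1_hole and peg_1 below 0.03 m or distance between plate_1_hole and peg_2 below 0.03 m or distance between plate_1_hole and peg_3 below 0.03 m) and angle between each of plate_1, plate_2, plate_3's own x axis and vertical below 0.45 rad and linear speed of each of plate_1, plate_2, plate_3 below 0.05 m/s and (distance between plate_2_hole and peg_1 below 0.03 m or distance between plate_2_hole and peg_2 below 0.03 m or distance between plate_2_hole and peg_3 below 0.03 m) and (distance between plate_3_hole and peg_1 below 0.03 m or distance between plate_3_hole and peg_2 below 0.03 m or distance between plate_3_hole and peg_3 below 0.03 m) and distance between plate_1_hole and plate_2_hole above 0.06 m and distance between each of plate_1_hole, plate_2_hole and plate_3_hole above 0.06 m), for 0.2 s.
At the end, for the whole second after the job is handed in: Feeders and isolator open (joints below -0.33 rad), earth closed (above +0.33); every plate present hangs at rest on a peg of its own: hole centre within 30 mm of the peg's root, hole end up within 0.45 rad of vertical, holes of any two plates over 60 mm apart (all of step 3 and all of step 4); the robot touches nothing.
It fails at once if a lever is forced (more than 60 N on it) (contact force between any of feeder_1, feeder_2, feeder_3, isolator, earth and the fingers above 60 N or contact force between any of feeder_1, feeder_2, feeder_3, isolator, earth and the arm above 60 N).
It fails at once if a danger plate is put on a peg before the earthing lever is closed (value of joint earth below 0.3 rad and ((distance between plate_1_hole and peg_1 below 0.035 m or distance between plate_1_hole and peg_2 below 0.035 m or distance between plate_1_hole and peg_3 below 0.035 m) or (distance between plate_2_hole and peg_1 below 0.035 m or distance between plate_2_hole and peg_2 below 0.035 m or distance between plate_2_hole and peg_3 below 0.035 m) or (distance between plate_3_hole and peg_1 below 0.035 m or distance between plate_3_hole and peg_2 below 0.035 m or distance between plate_3_hole and peg_3 below 0.035 m))).
It fails at once if another thing on the bench is pushed more than 40 mm away (distance of any of multimeter, bit_case, screwdriver, clamp_meter, tape_roll, mug, parts_tray from where it was at the start of the episode above 0.04 m).
Of plate_1, plate_2, plate_3 only 2 to 3 are there at a start; the rules pass over those that are not, and their reading is None.
At some moment in a run one of plate_1, plate_2, plate_3 may be knocked a few centimetres aside while the robot is not near it.
Once in a run the grip may slacken for a moment while it holds something.
It also fails if it takes over 208 s, if anything falls off the work surface, if the arm or the gripper's body presses on something with over 40 N, if the wrist force passes 120 N, or if a joint passes its speed limit or range.

## Working session

There is one attempt and no reset: what is moved stays moved. The work goes in short steps, Python scripts to look and compute and a tool call to move; the robot and the scene stay as the last step left them, time stands still between calls to the robot, and variables do not carry over. Pictures are saved under pics/ and viewed, at most 14 in all, crops included, and the job is handed in when it is done.

Besides the shell and the picture viewer there is one more tool, called after ">>>" as name([rows], argument=value, ...), one row to a line, values as JSON. arm_command: Moves the arm, as the interface text tells. Its arguments: {"type":"object","properties":{"plan":{"type":"array","items":{"type":"object","properties":{"claw":{"type":"number"},"tx":{"type":"number"},"ty":{"type":"number"},"tz":{"type":"number"},"ax":{"type":"number"},"ay":{"type":"number"},"az":{"type":"number"}}}},"squeeze":{"type":"number"}},"required":["plan"]}

```bash
ls; mkdir -p pics; cat > h.py <<'E'
import numpy as np, cv2
from scipy.spatial.transform import Rotation as R
from bench import r
def cam(name):
    m=r.camera_model(name)
    if 'tool_from_camera' in m:
        o=r.get_obs(); T=np.eye(4); T[:3,:3]=R.from_rotvec(o['orientation']).as_matrix(); T[:3,3]=o['tcp_pos']
        return m, T@np.array(m['tool_from_camera'])
    T=np.eye(4); q=np.array(m['orientation']); T[:3,:3]=(R.from_rotvec(q) if q.size==3 else R.from_quat(q) if q.size==4 else R.from_matrix(q)).as_matrix(); T[:3,3]=m['position']
    return m,T
def snap(name,fn):
    m,T=cam(name); im=r.grab_frame(name); cv2.imwrite('pics/'+fn,cv2.cvtColor(im,cv2.COLOR_RGB2BGR)); return im,m,T
def px2w(m,T,u,v,z):
    xd,yd=(u-m['cx'])/m['fx'],(v-m['cy'])/m['fy']; x,y=xd,yd
    for _ in range(30):
        s=1+m['k1']*(x*x+y*y); x,y=xd/s,yd/s
    d=T[:3,:3]@np.array([x,-y,-1]); p=T[:3,3]; return p+d*(z-p[2])/d[2]
def w2px(m,T,P):
    c=T[:3,:3].T@(np.array(P)-T[:3,3]); x,y=c[0]/-c[2],-c[1]/-c[2]; s=1+m['k1']*(x*x+y*y)
    return np.array([m['cx']+m['fx']*x*s, m['cy']+m['fy']*y*s])
def det(T,L):
    return [(round(d['confidence'],2),(T[:3,:3]@np.array(d['location'])+T[:3,3]).round(3).tolist()) for d in L]
E
python3 - <<'E'
from h import *
for c in ['scene','side']:
    im,m,T=snap(c,c+'0.png'); print(c,m)
    for n in ['bank','feeder_1','isolator','earth','tag_rail','peg_1','plate_1','plate_1_hole']:
        print(n,'box',det(T,r.boxes_of(n,c)),'tip',det(T,r.tip_of(n,c)))
print(r.get_obs())
E
```

```text
pics
scene {'fx': 592.0992197503463, 'fy': 592.0992197503463, 'cx': 318.97424456493417, 'cy': 250.74748467951076, 'k1': -0.038099409503364184, 'position': array([1.37592129, 0.23990575, 1.42093873]), 'orientation': array([0.44234208, 0.57174203, 1.7214759 ])}
bank box [(0.64, [0.544, 0.213, 0.095])] tip [(0.89, [0.507, 0.209, 0.002]), (0.4, [0.542, -0.145, 0.006])]Traceback (most recent call last):
  File "<stdin>", line 5, in <module>
ValueError: it knows: bank, bit_case, clamp_meter, mug, multimeter, parts_tray, peg, plate, plate_1_hole, plate_2_hole, plate_3_hole, screwdriver, tag_rail, tape_roll
```

```bash
python3 - <<'E'
from h import *
for c in ['scene','side']:
    im,m,T=snap(c,c+'1.png'); 
    if c=='side': print(m)
    for n in ['bank','tag_rail','peg','plate','plate_1_hole']:
        for f in (r.boxes_of,r.tip_of):
            try: print(c,n,f.__name__,det(T,f(n,c)))
            except Exception as e: print(n,e)
o=r.get_obs();print(o)
E
```

```text
scene bank call [(0.89, [0.544, 0.211, 0.097])]
scene bank call [(0.89, [0.503, 0.211, 0.0])]
scene tag_rail call [(0.72, [0.567, -0.31, 0.157])]
scene tag_rail call []
scene peg call [(0.64, [0.566, -0.306, 0.157]), (0.41, [0.553, -0.118, 0.016])]
scene peg call [(0.93, [0.422, -0.281, 0.199]), (0.92, [0.619, -0.309, 0.202]), (0.58, [0.523, -0.3, 0.205])]
scene plate call [(0.75, [0.669, -0.102, 0.011]), (0.74, [0.181, -0.297, 0.01]), (0.67, [0.552, -0.11, 0.009]), (0.52, [0.422, -0.167, 0.01])]
scene plate call [(0.82, [0.669, -0.109, 0.002]), (0.82, [0.18, -0.292, 0.001]), (0.77, [0.55, -0.096, 0.003]), (0.52, [0.415, -0.127, 0.004])]
scene plate_1_hole call [(0.6, [0.551, -0.114, 0.011])]
scene plate_1_hole call [(0.82, [0.541, -0.143, 0.007])]
{'fx': 518.4108939609284, 'fy': 518.4108939609284, 'cx': 320.73255870718214, 'cy': 238.0419073544968, 'k1': 0.025147868683777944, 'position': array([ 0.05932545, -0.94152576,  1.28484996]), 'orientation': array([ 0.72195153, -0.14551604, -0.41862951])}
side bank call [(0.7, [0.488, 0.152, 0.096]), (0.21, [0.518, -0.312, 0.19])]
side bank c
[... 827 characters left out ...]
9605,  0.47702664,  0.02243956,  1.55537621, -0.01152621,
        1.10927373, -0.08311934]), 'qvel': array([ 4.30297438e-04, -2.01657300e-03,  5.09641365e-04,  1.10787369e-04,
       -4.07191596e-04, -3.53465275e-04, -6.47719209e-05]), 'tau': array([ 1.22665377e-03, -5.96315217e+01,  1.60687488e+00, -2.81536388e+01,
        1.24208280e-02,  1.76058689e-03, -2.94160941e-05]), 'tcp_pos': array([ 6.75029271e-01, -1.49269461e-05,  4.04700859e-01]), 'orientation': array([2.22153173e+00, 2.22132966e+00, 7.26823612e-05]), 'contact_force': array([-0.74579088,  1.08853762,  0.20244931]), 'moment': array([ 0.0624479 ,  0.02570452, -0.04061187]), 'gripper_force': 0.0, 'grip_width': 0.08551934135141055}
```

View pics/scene0.png

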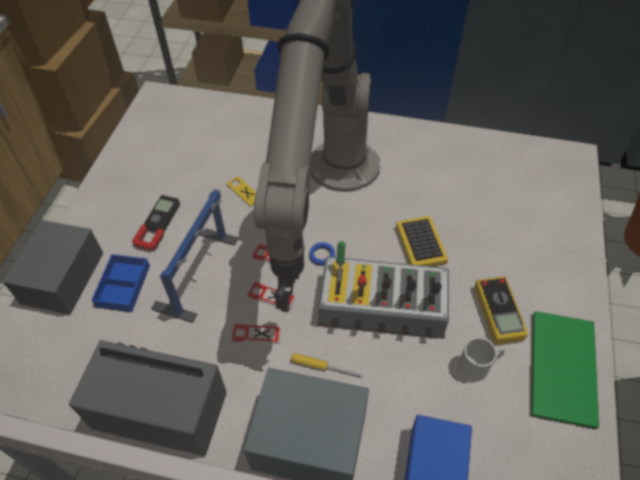

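```bash
ls pics
```

```text
scene0.png
scene1.png
side1.png
```

View pics/side1.png

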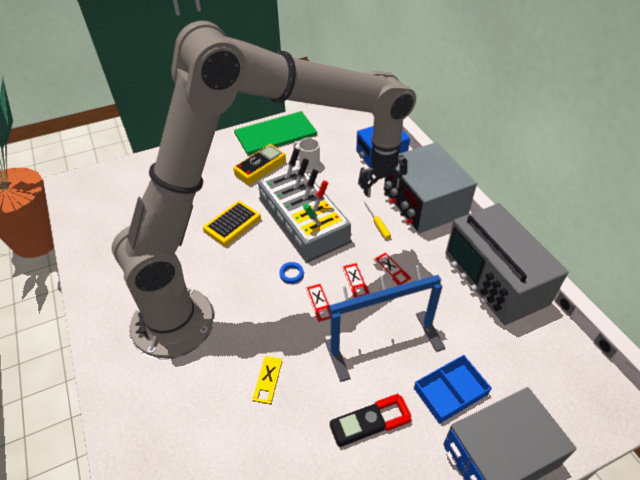

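The side view shows three red and white plates at about (319,300), (355,278) and (392,268). The yellow look-alike is at (268,380) and stays where it is. I'll fit the bank and rail next and check them with overlays.

```bash
cat > fit.py <<'E'
from h import *
ims=[]
for c,f in [('scene','scene1.png'),('side','side1.png')]:
    m,T=cam(c); im=cv2.imread('pics/'+f)
    if c=='scene':
        for p in [(326,262),(447,263),(322,305),(447,320)]: print(px2w(m,T,*p,.096).round(3))
    S=3
    x0,y0,w,h=(300,225,170,125) if c=='scene' else (245,135,125,130)
    def draw(P,col):
        u=(w2px(m,T,P)-[x0,y0])*S; cv2.circle(cr,tuple(int(t) for t in u),2,col,-1)
    cr=cv2.resize(im[y0:y0+h,x0:x0+w],None,fx=S,fy=S,interpolation=cv2.INTER_CUBIC)
    import sys
    bx,by,yaw=map(float,sys.argv[1:4])
    Rz=R.from_euler('z',yaw).as_matrix(); B=lambda p:np.array([bx,by,0])+Rz@np.array(p)
    for sx in(-1,1):
        for sy in np.linspace(-1,1,9):
            for z in (0,.096): draw(B([sx*.085,sy*.17,z]),(255,0,255))
    for i,y in enumerate([.124,.062,0,-.062,-.124]):
        a=.4 if i<4 else -.4
        for L in (.077,.135): draw(B([L*np.sin(a),y,.075+L*np.cos(a)]),(255,255,0))
    ims.append(cr)
H=max(i.shape[0] for i in ims)
o=np.hstack([cv2.copyMakeBorder(i,0,H-i.shape[0],0,0,0) for i in ims]); 
o=cv2.resize(o,None,fx=min(1,800/o.shape[1]),fy=min(1,800/o.shape[1])); cv2.imwrite('pics/fit_%s.png'%sys.argv[4],o)
E
python3 fit.py .503 .210 0.0 a
```

```text
[0.464 0.04  0.096]
[0.397 0.364 0.096]
[0.6   0.059 0.096]
[0.576 0.381 0.096]
```

View pics/fit_a.png

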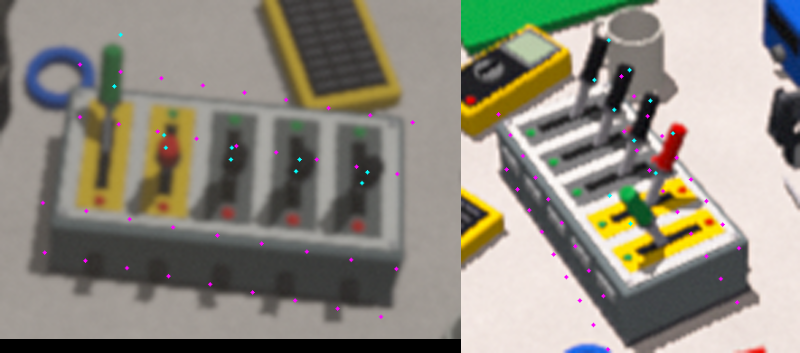

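```bash
python3 - <<'E'
from h import *
from scipy.optimize import least_squares
pts=[('scene',(326.5,258.2),(-1,-1)),('scene',(448.2,268.5),(-1,1)),('scene',(320.3,304.3),(1,-1)),('scene',(442,313.5),(1,1)),('side',(259,180),(-1,1)),('side',(350.8,223.5),(1,-1)),('side',(304.4,242),(-1,-1))]
C={c:cam(c) for c in('scene','side')}
def res(p):
    c,s=np.cos(p[2]),np.sin(p[2]); o=[]
    for n,u,(a,b) in pts:
        x,y=a*.085,b*.17; o+=list(w2px(*C[n],[p[0]+c*x-s*y,p[1]+s*x+c*y,.096])-u)
    return o
s=least_squares(res,[.503,.21,0.1]);print(s.x,s.fun.round(1))
E
python3 fit.py .503 .210 0.13 b
```

```text
[0.50549772 0.20692213 0.09268531] [-2.  -4.8  0.2 -2.9 -3.8  1.6  6.4  6.3 -2.4  0.3  0.9  0.1  0.2  2.4]
[0.464 0.04  0.096]
[0.397 0.364 0.096]
[0.6   0.059 0.096]
[0.576 0.381 0.096]
```

```bash
python3 - <<'E'
from h import *
from scipy.optimize import least_squares
pts=[('side',(259,180),(-1,1)),('side',(350.8,223.5),(1,-1)),('side',(304.4,242),(-1,-1))]
C={c:cam(c) for c in('scene','side')}
def res(p):
    c,s=np.cos(p[2]),np.sin(p[2]); o=[]
    for n,u,(a,b) in pts:
        x,y=a*.085,b*.17; o+=list(w2px(*C[n],[p[0]+c*x-s*y,p[1]+s*x+c*y,.096])-u)
    return o
s=least_squares(res,[.503,.21,0.1]);print(s.x,s.fun.round(1))
E
python3 fit.py .503 .210 0.12 c; cd pics; python3 -c "
import cv2;a=cv2.imread('fit_b.png');b=cv2.imread('fit_c.png')
import numpy as np;print(a.shape)"; cd ..; sed -i 's/,1,9)/,1,3)/' fit.py; python3 fit.py .503 .210 0.09 b
```

```text
[0.51011061 0.21049379 0.0700868 ] [-0.7 -1.4  1.  -0.2 -0.3  1.2]
[0.464 0.04  0.096]
[0.397 0.364 0.096]
[0.6   0.059 0.096]
[0.576 0.381 0.096]
(353, 800, 3)
[0.464 0.04  0.096]
[0.397 0.364 0.096]
[0.6   0.059 0.096]
[0.576 0.381 0.096]
```

View pics/fit_b.png

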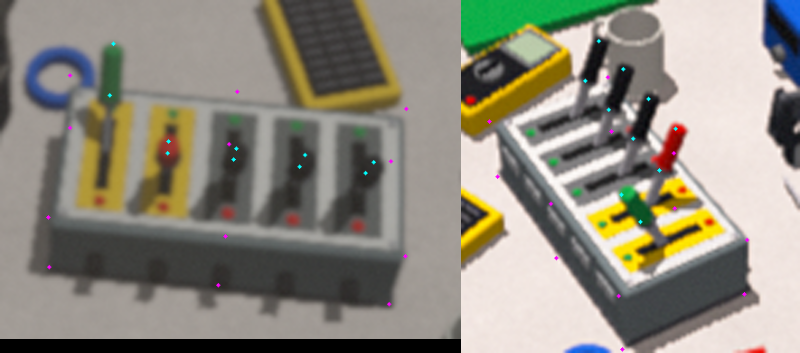

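The lever model (yaw 0.09) sits on the levers in both crops: the green tip is at (112,44) and the feeders at (235,155), (302,160) and (370,168). I'll straddle feeder_3 first.

>>> arm_command([
  {"tx":0.0214,"ty":-0.0125,"claw":0.33},
  {"tx":0.0214,"ty":-0.0125,"claw":0.33},
  {"tx":0.0214,"ty":-0.0125,"claw":0.33},
  {"tx":0.0214,"ty":-0.0125,"claw":0.33},
  {"tx":0.0214,"ty":-0.0125,"claw":0.33},
  {"tx":0.0214,"ty":-0.0125,"claw":0.33},
  {"tx":0.0214,"ty":-0.0125,"claw":0.33},
  {"tx":0.0214,"ty":-0.0125,"claw":0.33},
  {"tx":0.0214,"ty":-0.0125,"claw":0.33},
  {"tx":0.0214,"ty":-0.0125,"claw":0.33},
], squeeze=30)

```text
invalid input at $.plan[0]: expected keys claw, tx, ty, tz, ax, ay, az
```

```bash
python3 - <<'E'
from h import *
im,m,T=snap('wrist','w0.png')
P=lambda x,y,z:w2px(m,T,np.array([.503,.21,0])+R.from_euler('z',.09).as_matrix()@np.array([x,y,z]))
im=cv2.imread('pics/w0.png')
for i,y in enumerate([.124,.062,0,-.062,-.124]):
    a=.4 if i<4 else -.4
    for L in (.077,.135): u=P(L*np.sin(a),y,.075+L*np.cos(a)); cv2.circle(im,tuple(int(t) for t in u),4,(255,255,0),-1)
cv2.imwrite('pics/w0o.png',im); print(r.get_obs()['contact_force'])
E
```

```text
[-0.10348167  0.3197051  -0.25635518]
```

View pics/w0o.png

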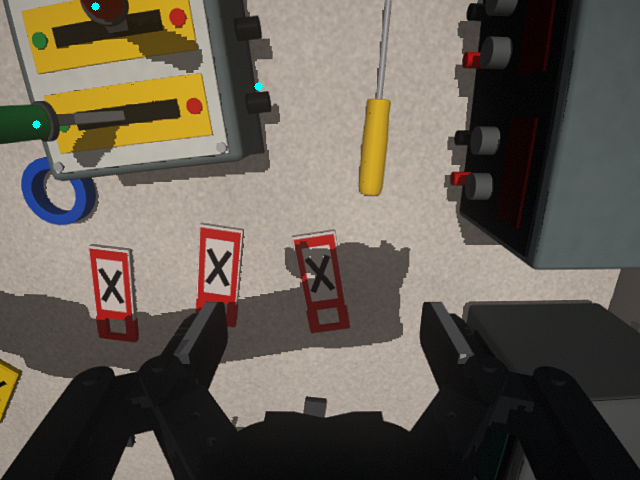

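The wrist view shows the three red plates at (112,290), (219,275) and (322,280), all with their holes towards −y. The move was refused because every key is needed in each row, so I'm resending it.

>>> arm_command([
  {"tx":0.0214,"ty":-0.0125,"tz":0,"ax":0,"ay":0,"az":0,"claw":0.33},
  {"tx":0.0214,"ty":-0.0125,"tz":0,"ax":0,"ay":0,"az":0,"claw":0.33},
  {"tx":0.0214,"ty":-0.0125,"tz":0,"ax":0,"ay":0,"az":0,"claw":0.33},
  {"tx":0.0214,"ty":-0.0125,"tz":0,"ax":0,"ay":0,"az":0,"claw":0.33},
  {"tx":0.0214,"ty":-0.0125,"tz":0,"ax":0,"ay":0,"az":0,"claw":0.33},
  {"tx":0.0214,"ty":-0.0125,"tz":0,"ax":0,"ay":0,"az":0,"claw":0.33},
  {"tx":0.0214,"ty":-0.0125,"tz":0,"ax":0,"ay":0,"az":0,"claw":0.33},
  {"tx":0.0214,"ty":-0.0125,"tz":0,"ax":0,"ay":0,"az":0,"claw":0.33},
  {"tx":0.0214,"ty":-0.0125,"tz":0,"ax":0,"ay":0,"az":0,"claw":0.33},
  {"tx":0.0214,"ty":-0.0125,"tz":0,"ax":0,"ay":0,"az":0,"claw":0.33},
], squeeze=30)

```text
clock: 2.18
tcp_pos: [0.5493, 0.2149, 0.4049]
orientation: [2.221, 2.221, 0.0]
contact_force: [-0.5, 0.5, -0.0]
grip_width: 0.0575
gripper_force: 0.0
```

>>> arm_command([
  {"tx":0,"ty":0,"tz":0.0175,"ax":0,"ay":0,"az":0,"claw":0.33},
  {"tx":0,"ty":0,"tz":0.0175,"ax":0,"ay":0,"az":0,"claw":0.33},
  {"tx":0,"ty":0,"tz":0.0175,"ax":0,"ay":0,"az":0,"claw":0.33},
  {"tx":0,"ty":0,"tz":0.0175,"ax":0,"ay":0,"az":0,"claw":0.33},
  {"tx":0,"ty":0,"tz":0,"ax":0,"ay":0,"az":0,"claw":0.33},
  {"tx":0,"ty":-0.003,"tz":0,"ax":0,"ay":0,"az":0,"claw":0.33},
  {"tx":0,"ty":-0.003,"tz":0,"ax":0,"ay":0,"az":0,"claw":0.33},
  {"tx":0,"ty":-0.003,"tz":0,"ax":0,"ay":0,"az":0,"claw":0.33},
  {"tx":0,"ty":-0.003,"tz":0,"ax":0,"ay":0,"az":0,"claw":0.33},
  {"tx":0,"ty":0,"tz":0,"ax":0,"ay":0,"az":0,"claw":0.33},
])

```text
clock: 3.02
tcp_pos: [0.5384, 0.2141, 0.3364]
orientation: [2.221, 2.22, 0.005]
contact_force: [3.5, -0.6, 2.1]
grip_width: 0.0566
gripper_force: 1.3
```

>>> arm_command([
  {"tx":0,"ty":-0.002,"tz":0,"ax":0,"ay":0,"az":0,"claw":0.33},
  {"tx":0,"ty":-0.002,"tz":0,"ax":0,"ay":0,"az":0,"claw":0.33},
  {"tx":0,"ty":-0.002,"tz":0,"ax":0,"ay":0,"az":0,"claw":0.33},
  {"tx":0,"ty":-0.002,"tz":0,"ax":0,"ay":0,"az":0,"claw":0.33},
  {"tx":0,"ty":-0.002,"tz":0,"ax":0,"ay":0,"az":0,"claw":0.33},
  {"tx":0,"ty":0,"tz":0,"ax":0,"ay":0,"az":0,"claw":0.33},
  {"tx":0,"ty":0,"tz":0,"ax":0,"ay":0,"az":0,"claw":0.33},
  {"tx":0,"ty":0,"tz":0,"ax":0,"ay":0,"az":0,"claw":0.33},
  {"tx":0,"ty":0,"tz":0,"ax":0,"ay":0,"az":0,"claw":0.33},
  {"tx":0,"ty":0,"tz":0,"ax":0,"ay":0,"az":0,"claw":0.33},
])

```text
clock: 3.85
tcp_pos: [0.5278, 0.214, 0.3343]
orientation: [-2.221, -2.221, 0.001]
contact_force: [0.7, 0.4, 0.5]
grip_width: 0.0572
gripper_force: 0.2
```

>>> arm_command([
  {"tx":0,"ty":-0.002,"tz":0,"ax":0,"ay":0,"az":0,"claw":0.33},
  {"tx":0,"ty":-0.002,"tz":0,"ax":0,"ay":0,"az":0,"claw":0.33},
  {"tx":0,"ty":-0.002,"tz":0,"ax":0,"ay":0,"az":0,"claw":0.33},
  {"tx":0,"ty":-0.002,"tz":0,"ax":0,"ay":0,"az":0,"claw":0.33},
  {"tx":0,"ty":0,"tz":0,"ax":0,"ay":0,"az":0,"claw":0.33},
  {"tx":0,"ty":0,"tz":0,"ax":0,"ay":0,"az":0,"claw":0.33},
  {"tx":0,"ty":0,"tz":0,"ax":0,"ay":0,"az":0,"claw":0.33},
  {"tx":0,"ty":0,"tz":0,"ax":0,"ay":0,"az":0,"claw":0.33},
  {"tx":0,"ty":0,"tz":0,"ax":0,"ay":0,"az":0,"claw":0.33},
  {"tx":0,"ty":0,"tz":0,"ax":0,"ay":0,"az":0,"claw":0.33},
])

```text
clock: 4.68
tcp_pos: [0.5199, 0.2141, 0.3345]
orientation: [-2.221, -2.221, 0.001]
contact_force: [0.3, -0.2, 0.0]
grip_width: 0.0569
gripper_force: 0.1
```

>>> arm_command([
  {"tx":0,"ty":-0.003,"tz":0,"ax":0,"ay":0,"az":0,"claw":0.33},
  {"tx":0,"ty":-0.003,"tz":0,"ax":0,"ay":0,"az":0,"claw":0.33},
  {"tx":0,"ty":-0.003,"tz":0,"ax":0,"ay":0,"az":0,"claw":0.33},
  {"tx":0,"ty":-0.003,"tz":0,"ax":0,"ay":0,"az":0,"claw":0.33},
  {"tx":0,"ty":-0.003,"tz":0,"ax":0,"ay":0,"az":0,"claw":0.33},
  {"tx":0,"ty":-0.003,"tz":0,"ax":0,"ay":0,"az":0,"claw":0.33},
  {"tx":0,"ty":-0.003,"tz":0,"ax":0,"ay":0,"az":0,"claw":0.33},
  {"tx":0,"ty":-0.003,"tz":0,"ax":0,"ay":0,"az":0,"claw":0.33},
  {"tx":0,"ty":-0.003,"tz":0,"ax":0,"ay":0,"az":0,"claw":0.33},
  {"tx":0,"ty":0,"tz":0,"ax":0,"ay":0,"az":0,"claw":0.33},
])

```text
clock: 5.52
tcp_pos: [0.4922, 0.2141, 0.3346]
orientation: [-2.22, -2.222, 0.001]
contact_force: [-0.4, -0.3, -0.1]
grip_width: 0.0572
gripper_force: 0.0
```

```bash
python3 - <<'E'
from h import *
a,_,_=snap('scene','s2.png');b,_,_=snap('side','d2.png')
a=cv2.imread('pics/s2.png')[225:350,280:470];b=cv2.imread('pics/d2.png')[100:265,240:400]
a=cv2.resize(a,(400,263));b=cv2.resize(b,(400,412))
cv2.imwrite('pics/c2.png',np.hstack([cv2.copyMakeBorder(a,0,149,0,0,0),b]))
E
```

```text
(no output)
```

View pics/c2.png

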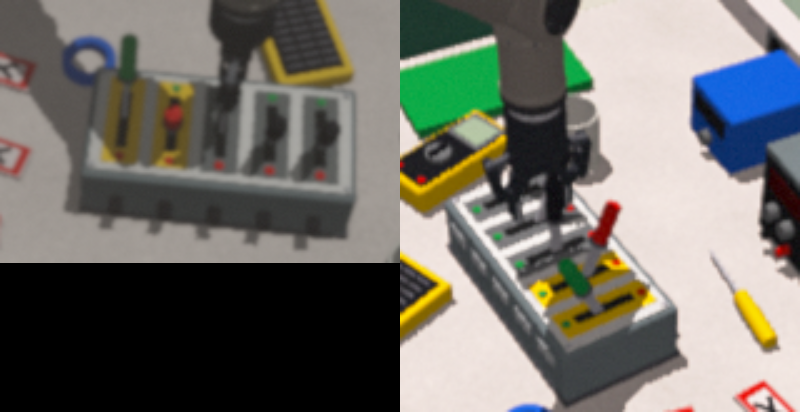

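Feeder_3 followed the fingers past the 0.1 rad give, so it is free. I'll carry on to the open end, staying short of its stop.

>>> arm_command([
  {"tx":-0.0005,"ty":-0.004,"tz":0,"ax":0,"ay":0,"az":0,"claw":0.33},
  {"tx":-0.0005,"ty":-0.004,"tz":0,"ax":0,"ay":0,"az":0,"claw":0.33},
  {"tx":-0.0005,"ty":-0.004,"tz":0,"ax":0,"ay":0,"az":0,"claw":0.33},
  {"tx":-0.0005,"ty":-0.004,"tz":0,"ax":0,"ay":0,"az":0,"claw":0.33},
  {"tx":-0.0005,"ty":-0.004,"tz":0,"ax":0,"ay":0,"az":0,"claw":0.33},
  {"tx":-0.0005,"ty":-0.004,"tz":0,"ax":0,"ay":0,"az":0,"claw":0.33},
  {"tx":-0.0005,"ty":-0.004,"tz":0,"ax":0,"ay":0,"az":0,"claw":0.33},
  {"tx":-0.0005,"ty":-0.004,"tz":0,"ax":0,"ay":0,"az":0,"claw":0.33},
  {"tx":-0.0005,"ty":-0.003,"tz":0,"ax":0,"ay":0,"az":0,"claw":0.33},
  {"tx":0,"ty":0,"tz":0,"ax":0,"ay":0,"az":0,"claw":0.33},
])

```text
clock: 6.45
tcp_pos: [0.4574, 0.2094, 0.3347]
orientation: [-2.221, -2.222, 0.001]
contact_force: [-0.4, 0.7, -0.3]
grip_width: 0.057
gripper_force: 0.0
```

>>> arm_command([
  {"tx":0,"ty":0,"tz":-0.0233,"ax":0,"ay":0,"az":0,"claw":0.33},
  {"tx":0,"ty":0,"tz":-0.0233,"ax":0,"ay":0,"az":0,"claw":0.33},
  {"tx":0,"ty":0,"tz":-0.0234,"ax":0,"ay":0,"az":0,"claw":0.33},
  {"tx":0.0134,"ty":0.0174,"tz":0,"ax":0,"ay":0,"az":0,"claw":0.33},
  {"tx":0.0134,"ty":0.0174,"tz":0,"ax":0,"ay":0,"az":0,"claw":0.33},
  {"tx":0.0134,"ty":0.0174,"tz":0,"ax":0,"ay":0,"az":0,"claw":0.33},
  {"tx":0.0134,"ty":0.0174,"tz":0,"ax":0,"ay":0,"az":0,"claw":0.33},
  {"tx":0.0134,"ty":0.0174,"tz":0,"ax":0,"ay":0,"az":0,"claw":0.33},
  {"tx":0,"ty":0,"tz":0,"ax":0,"ay":0,"az":0,"claw":0.33},
  {"tx":0,"ty":0,"tz":0,"ax":0,"ay":0,"az":0,"claw":0.33},
])

```text
clock: 7.28
tcp_pos: [0.5454, 0.277, 0.4041]
orientation: [-2.221, -2.222, 0.001]
contact_force: [0.5, -0.2, -0.1]
grip_width: 0.0571
gripper_force: 0.0
```

>>> arm_command([
  {"tx":0,"ty":0,"tz":0.0175,"ax":0,"ay":0,"az":0,"claw":0.33},
  {"tx":0,"ty":0,"tz":0.0175,"ax":0,"ay":0,"az":0,"claw":0.33},
  {"tx":0,"ty":0,"tz":0.0175,"ax":0,"ay":0,"az":0,"claw":0.33},
  {"tx":0,"ty":0,"tz":0.0175,"ax":0,"ay":0,"az":0,"claw":0.33},
  {"tx":0,"ty":0,"tz":0,"ax":0,"ay":0,"az":0,"claw":0.33},
  {"tx":0,"ty":-0.003,"tz":0,"ax":0,"ay":0,"az":0,"claw":0.33},
  {"tx":0,"ty":-0.003,"tz":0,"ax":0,"ay":0,"az":0,"claw":0.33},
  {"tx":0,"ty":-0.003,"tz":0,"ax":0,"ay":0,"az":0,"claw":0.33},
  {"tx":0,"ty":-0.003,"tz":0,"ax":0,"ay":0,"az":0,"claw":0.33},
  {"tx":0,"ty":0,"tz":0,"ax":0,"ay":0,"az":0,"claw":0.33},
])

```text
clock: 8.12
tcp_pos: [0.5334, 0.2765, 0.3364]
orientation: [2.221, 2.22, 0.006]
contact_force: [1.7, -0.3, 1.9]
grip_width: 0.0572
gripper_force: 1.2
```

>>> arm_command([
  {"tx":0,"ty":-0.002,"tz":0,"ax":0,"ay":0,"az":0,"claw":0.33},
  {"tx":0,"ty":-0.002,"tz":0,"ax":0,"ay":0,"az":0,"claw":0.33},
  {"tx":0,"ty":-0.002,"tz":0,"ax":0,"ay":0,"az":0,"claw":0.33},
  {"tx":0,"ty":-0.002,"tz":0,"ax":0,"ay":0,"az":0,"claw":0.33},
  {"tx":0,"ty":0,"tz":0,"ax":0,"ay":0,"az":0,"claw":0.33},
  {"tx":0,"ty":0,"tz":0,"ax":0,"ay":0,"az":0,"claw":0.33},
  {"tx":0,"ty":0,"tz":0,"ax":0,"ay":0,"az":0,"claw":0.33},
  {"tx":0,"ty":0,"tz":0,"ax":0,"ay":0,"az":0,"claw":0.33},
  {"tx":0,"ty":0,"tz":0,"ax":0,"ay":0,"az":0,"claw":0.33},
  {"tx":0,"ty":0,"tz":0,"ax":0,"ay":0,"az":0,"claw":0.33},
])

```text
clock: 8.95
tcp_pos: [0.5254, 0.2765, 0.335]
orientation: [2.221, 2.221, 0.002]
contact_force: [5.0, 0.0, 4.1]
grip_width: 0.0572
gripper_force: 2.5
```

>>> arm_command([
  {"tx":0,"ty":-0.002,"tz":0,"ax":0,"ay":0,"az":0,"claw":0.33},
  {"tx":0,"ty":-0.002,"tz":0,"ax":0,"ay":0,"az":0,"claw":0.33},
  {"tx":0,"ty":0,"tz":0,"ax":0,"ay":0,"az":0,"claw":0.33},
  {"tx":0,"ty":0,"tz":0,"ax":0,"ay":0,"az":0,"claw":0.33},
  {"tx":0,"ty":0,"tz":0,"ax":0,"ay":0,"az":0,"claw":0.33},
  {"tx":0,"ty":0,"tz":0,"ax":0,"ay":0,"az":0,"claw":0.33},
  {"tx":0,"ty":0,"tz":0,"ax":0,"ay":0,"az":0,"claw":0.33},
  {"tx":0,"ty":0,"tz":0,"ax":0,"ay":0,"az":0,"claw":0.33},
  {"tx":0,"ty":0,"tz":0,"ax":0,"ay":0,"az":0,"claw":0.33},
  {"tx":0,"ty":0,"tz":0,"ax":0,"ay":0,"az":0,"claw":0.33},
])

```text
clock: 9.78
tcp_pos: [0.5229, 0.2763, 0.3357]
orientation: [2.221, 2.218, 0.007]
contact_force: [10.0, -0.1, 3.2]
grip_width: 0.0572
gripper_force: 5.0
```

Feeder_2 is held: the force rises to 10 N and the tool lags. I'll back off and try feeder_1.

>>> arm_command([
  {"tx":0,"ty":0.007,"tz":0,"ax":0,"ay":0,"az":0,"claw":0.33},
  {"tx":0,"ty":0.009,"tz":0,"ax":0,"ay":0,"az":0,"claw":0.33},
  {"tx":0,"ty":0,"tz":-0.0233,"ax":0,"ay":0,"az":0,"claw":0.33},
  {"tx":0,"ty":0,"tz":-0.0233,"ax":0,"ay":0,"az":0,"claw":0.33},
  {"tx":0,"ty":0,"tz":-0.0233,"ax":0,"ay":0,"az":0,"claw":0.33},
  {"tx":0.0205,"ty":0,"tz":0,"ax":0,"ay":0,"az":0,"claw":0.33},
  {"tx":0.0205,"ty":0,"tz":0,"ax":0,"ay":0,"az":0,"claw":0.33},
  {"tx":0.0205,"ty":0,"tz":0,"ax":0,"ay":0,"az":0,"claw":0.33},
  {"tx":0,"ty":0,"tz":0,"ax":0,"ay":0,"az":0,"claw":0.33},
  {"tx":0,"ty":0,"tz":0,"ax":0,"ay":0,"az":0,"claw":0.33},
])

```text
clock: 10.62
tcp_pos: [0.5358, 0.3395, 0.4031]
orientation: [-2.217, -2.224, 0.006]
contact_force: [-0.2, -0.5, 0.1]
grip_width: 0.0573
gripper_force: 0.0
```

>>> arm_command([
  {"tx":0,"ty":0,"tz":0.0175,"ax":0,"ay":0,"az":0,"claw":0.33},
  {"tx":0,"ty":0,"tz":0.0175,"ax":0,"ay":0,"az":0,"claw":0.33},
  {"tx":0,"ty":0,"tz":0.0175,"ax":0,"ay":0,"az":0,"claw":0.33},
  {"tx":0,"ty":0,"tz":0.0175,"ax":0,"ay":0,"az":0,"claw":0.33},
  {"tx":0,"ty":0,"tz":0,"ax":0,"ay":0,"az":0,"claw":0.33},
  {"tx":0,"ty":-0.003,"tz":0,"ax":0,"ay":0,"az":0,"claw":0.33},
  {"tx":0,"ty":-0.003,"tz":0,"ax":0,"ay":0,"az":0,"claw":0.33},
  {"tx":0,"ty":-0.003,"tz":0,"ax":0,"ay":0,"az":0,"claw":0.33},
  {"tx":0,"ty":-0.003,"tz":0,"ax":0,"ay":0,"az":0,"claw":0.33},
  {"tx":0,"ty":0,"tz":0,"ax":0,"ay":0,"az":0,"claw":0.33},
])

```text
clock: 11.45
tcp_pos: [0.5253, 0.338, 0.3362]
orientation: [2.221, 2.22, 0.004]
contact_force: [3.1, -0.9, 1.5]
grip_width: 0.057
gripper_force: 1.3
```

>>> arm_command([
  {"tx":0,"ty":-0.002,"tz":0,"ax":0,"ay":0,"az":0,"claw":0.33},
  {"tx":0,"ty":-0.002,"tz":0,"ax":0,"ay":0,"az":0,"claw":0.33},
  {"tx":0,"ty":-0.002,"tz":0,"ax":0,"ay":0,"az":0,"claw":0.33},
  {"tx":0,"ty":-0.002,"tz":0,"ax":0,"ay":0,"az":0,"claw":0.33},
  {"tx":0,"ty":-0.002,"tz":0,"ax":0,"ay":0,"az":0,"claw":0.33},
  {"tx":0,"ty":0,"tz":0,"ax":0,"ay":0,"az":0,"claw":0.33},
  {"tx":0,"ty":0,"tz":0,"ax":0,"ay":0,"az":0,"claw":0.33},
  {"tx":0,"ty":0,"tz":0,"ax":0,"ay":0,"az":0,"claw":0.33},
  {"tx":0,"ty":0,"tz":0,"ax":0,"ay":0,"az":0,"claw":0.33},
  {"tx":0,"ty":0,"tz":0,"ax":0,"ay":0,"az":0,"claw":0.33},
])

```text
clock: 12.28
tcp_pos: [0.5147, 0.3381, 0.3342]
orientation: [-2.221, -2.221, 0.001]
contact_force: [0.5, -0.2, -0.4]
grip_width: 0.057
gripper_force: 0.2
```

>>> arm_command([
  {"tx":0,"ty":-0.002,"tz":0,"ax":0,"ay":0,"az":0,"claw":0.33},
  {"tx":0,"ty":-0.002,"tz":0,"ax":0,"ay":0,"az":0,"claw":0.33},
  {"tx":0,"ty":-0.002,"tz":0,"ax":0,"ay":0,"az":0,"claw":0.33},
  {"tx":0,"ty":-0.002,"tz":0,"ax":0,"ay":0,"az":0,"claw":0.33},
  {"tx":0,"ty":0,"tz":0,"ax":0,"ay":0,"az":0,"claw":0.33},
  {"tx":0,"ty":0,"tz":0,"ax":0,"ay":0,"az":0,"claw":0.33},
  {"tx":0,"ty":0,"tz":0,"ax":0,"ay":0,"az":0,"claw":0.33},
  {"tx":0,"ty":0,"tz":0,"ax":0,"ay":0,"az":0,"claw":0.33},
  {"tx":0,"ty":0,"tz":0,"ax":0,"ay":0,"az":0,"claw":0.33},
  {"tx":0,"ty":0,"tz":0,"ax":0,"ay":0,"az":0,"claw":0.33},
])

```text
clock: 13.12
tcp_pos: [0.5069, 0.338, 0.3344]
orientation: [-2.221, -2.221, 0.001]
contact_force: [0.6, 0.7, -0.5]
grip_width: 0.0571
gripper_force: 0.1
```

>>> arm_command([
  {"tx":0,"ty":-0.004,"tz":0,"ax":0,"ay":0,"az":0,"claw":0.33},
  {"tx":0,"ty":-0.004,"tz":0,"ax":0,"ay":0,"az":0,"claw":0.33},
  {"tx":0,"ty":-0.004,"tz":0,"ax":0,"ay":0,"az":0,"claw":0.33},
  {"tx":0,"ty":-0.004,"tz":0,"ax":0,"ay":0,"az":0,"claw":0.33},
  {"tx":0,"ty":-0.004,"tz":0,"ax":0,"ay":0,"az":0,"claw":0.33},
  {"tx":0,"ty":-0.004,"tz":0,"ax":0,"ay":0,"az":0,"claw":0.33},
  {"tx":0,"ty":-0.004,"tz":0,"ax":0,"ay":0,"az":0,"claw":0.33},
  {"tx":0,"ty":-0.004,"tz":0,"ax":0,"ay":0,"az":0,"claw":0.33},
  {"tx":0,"ty":-0.004,"tz":0,"ax":0,"ay":0,"az":0,"claw":0.33},
  {"tx":0,"ty":-0.004,"tz":0,"ax":0,"ay":0,"az":0,"claw":0.33},
])

```text
clock: 13.95
tcp_pos: [0.4664, 0.338, 0.3345]
orientation: [-2.221, -2.221, 0.001]
contact_force: [-0.3, -0.6, -0.2]
grip_width: 0.0574
gripper_force: 0.0
```

>>> arm_command([
  {"tx":0,"ty":-0.005,"tz":0,"ax":0,"ay":0,"az":0,"claw":0.33},
  {"tx":0,"ty":-0.005,"tz":0,"ax":0,"ay":0,"az":0,"claw":0.33},
  {"tx":0,"ty":-0.005,"tz":0,"ax":0,"ay":0,"az":0,"claw":0.33},
  {"tx":0,"ty":-0.004,"tz":0,"ax":0,"ay":0,"az":0,"claw":0.33},
  {"tx":0,"ty":0,"tz":0,"ax":0,"ay":0,"az":0,"claw":0.33},
  {"tx":0,"ty":0,"tz":0,"ax":0,"ay":0,"az":0,"claw":0.33},
  {"tx":0,"ty":0,"tz":-0.0233,"ax":0,"ay":0,"az":0,"claw":0.33},
  {"tx":0,"ty":0,"tz":-0.0233,"ax":0,"ay":0,"az":0,"claw":0.33},
  {"tx":0,"ty":0,"tz":-0.0233,"ax":0,"ay":0,"az":0,"claw":0.33},
  {"tx":0,"ty":0,"tz":0,"ax":0,"ay":0,"az":0,"claw":0.33},
])

```text
clock: 14.78
tcp_pos: [0.4494, 0.3389, 0.4093]
orientation: [2.222, 2.22, 0.013]
contact_force: [-0.1, 1.3, -0.2]
grip_width: 0.0571
gripper_force: 0.0
```

```bash
python3 - <<'E'
from h import *
a,_,_=snap('scene','s3.png');b,_,_=snap('side','d3.png')
a=cv2.imread('pics/s3.png')[225:350,280:470];b=cv2.imread('pics/d3.png')[100:265,240:400]
a=cv2.resize(a,(400,263));b=cv2.resize(b,(400,412))
cv2.imwrite('pics/c3.png',np.hstack([cv2.copyMakeBorder(a,0,149,0,0,0),b]))
E
```

```text
(no output)
```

View pics/c3.png

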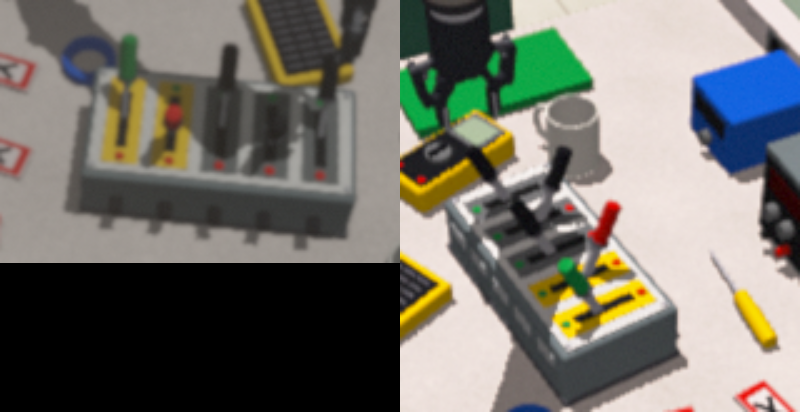

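Feeders 1 and 3 are open: their grips at (480,160) and (525,215) lean towards the robot. Feeder_2 at (560,165) is still closed and is next.

>>> arm_command([
  {"tx":-0.0124,"ty":0.0191,"tz":0,"ax":0,"ay":0,"az":0,"claw":0.33},
  {"tx":-0.0124,"ty":0.0191,"tz":0,"ax":0,"ay":0,"az":0,"claw":0.33},
  {"tx":-0.0124,"ty":0.0191,"tz":0,"ax":0,"ay":0,"az":0,"claw":0.33},
  {"tx":-0.0124,"ty":0.0191,"tz":0,"ax":0,"ay":0,"az":0,"claw":0.33},
  {"tx":-0.0124,"ty":0.0191,"tz":0,"ax":0,"ay":0,"az":0,"claw":0.33},
  {"tx":0,"ty":0,"tz":0,"ax":0,"ay":0,"az":0,"claw":0.33},
  {"tx":0,"ty":0,"tz":0,"ax":0,"ay":0,"az":0,"claw":0.33},
  {"tx":0,"ty":0,"tz":0,"ax":0,"ay":0,"az":0,"claw":0.33},
  {"tx":0,"ty":0,"tz":0,"ax":0,"ay":0,"az":0,"claw":0.33},
  {"tx":0,"ty":0,"tz":0,"ax":0,"ay":0,"az":0,"claw":0.33},
])

```text
clock: 15.72
tcp_pos: [0.5426, 0.277, 0.4042]
orientation: [-2.219, -2.223, 0.001]
contact_force: [-0.2, 1.0, 0.4]
grip_width: 0.0574
gripper_force: 0.0
```

>>> arm_command([
  {"tx":0,"ty":0,"tz":0.0175,"ax":0,"ay":0,"az":0,"claw":0.33},
  {"tx":0,"ty":0,"tz":0.0175,"ax":0,"ay":0,"az":0,"claw":0.33},
  {"tx":0,"ty":0,"tz":0.0175,"ax":0,"ay":0,"az":0,"claw":0.33},
  {"tx":0,"ty":0,"tz":0.0175,"ax":0,"ay":0,"az":0,"claw":0.33},
  {"tx":0,"ty":0,"tz":0,"ax":0,"ay":0,"az":0,"claw":0.33},
  {"tx":0,"ty":-0.003,"tz":0,"ax":0,"ay":0,"az":0,"claw":0.33},
  {"tx":0,"ty":-0.003,"tz":0,"ax":0,"ay":0,"az":0,"claw":0.33},
  {"tx":0,"ty":-0.003,"tz":0,"ax":0,"ay":0,"az":0,"claw":0.33},
  {"tx":0,"ty":-0.003,"tz":0,"ax":0,"ay":0,"az":0,"claw":0.33},
  {"tx":0,"ty":0,"tz":0,"ax":0,"ay":0,"az":0,"claw":0.33},
])

```text
clock: 16.55
tcp_pos: [0.5319, 0.2763, 0.3363]
orientation: [2.221, 2.221, 0.006]
contact_force: [3.1, 0.3, 3.3]
grip_width: 0.0572
gripper_force: 1.4
```

>>> arm_command([
  {"tx":0,"ty":-0.002,"tz":0,"ax":0,"ay":0,"az":0,"claw":0.33},
  {"tx":0,"ty":-0.002,"tz":0,"ax":0,"ay":0,"az":0,"claw":0.33},
  {"tx":0,"ty":-0.002,"tz":0,"ax":0,"ay":0,"az":0,"claw":0.33},
  {"tx":0,"ty":-0.002,"tz":0,"ax":0,"ay":0,"az":0,"claw":0.33},
  {"tx":0,"ty":-0.002,"tz":0,"ax":0,"ay":0,"az":0,"claw":0.33},
  {"tx":0,"ty":-0.002,"tz":0,"ax":0,"ay":0,"az":0,"claw":0.33},
  {"tx":0,"ty":0,"tz":0,"ax":0,"ay":0,"az":0,"claw":0.33},
  {"tx":0,"ty":0,"tz":0,"ax":0,"ay":0,"az":0,"claw":0.33},
  {"tx":0,"ty":0,"tz":0,"ax":0,"ay":0,"az":0,"claw":0.33},
  {"tx":0,"ty":0,"tz":0,"ax":0,"ay":0,"az":0,"claw":0.33},
])

```text
clock: 17.38
tcp_pos: [0.5192, 0.276, 0.3341]
orientation: [-2.221, -2.221, 0.002]
contact_force: [0.4, 0.7, -0.1]
grip_width: 0.0574
gripper_force: 0.3
```

>>> arm_command([
  {"tx":0,"ty":-0.004,"tz":0,"ax":0,"ay":0,"az":0,"claw":0.33},
  {"tx":0,"ty":-0.004,"tz":0,"ax":0,"ay":0,"az":0,"claw":0.33},
  {"tx":0,"ty":-0.004,"tz":0,"ax":0,"ay":0,"az":0,"claw":0.33},
  {"tx":0,"ty":-0.004,"tz":0,"ax":0,"ay":0,"az":0,"claw":0.33},
  {"tx":0,"ty":-0.004,"tz":0,"ax":0,"ay":0,"az":0,"claw":0.33},
  {"tx":0,"ty":-0.004,"tz":0,"ax":0,"ay":0,"az":0,"claw":0.33},
  {"tx":0,"ty":-0.004,"tz":0,"ax":0,"ay":0,"az":0,"claw":0.33},
  {"tx":0,"ty":-0.004,"tz":0,"ax":0,"ay":0,"az":0,"claw":0.33},
  {"tx":0,"ty":-0.004,"tz":0,"ax":0,"ay":0,"az":0,"claw":0.33},
  {"tx":0,"ty":-0.004,"tz":0,"ax":0,"ay":0,"az":0,"claw":0.33},
])

```text
clock: 18.22
tcp_pos: [0.479, 0.276, 0.3344]
orientation: [-2.221, -2.221, 0.0]
contact_force: [0.3, -0.4, 1.1]
grip_width: 0.0574
gripper_force: 0.3
```

>>> arm_command([
  {"tx":0,"ty":-0.005,"tz":0,"ax":0,"ay":0,"az":0,"claw":0.33},
  {"tx":0,"ty":-0.005,"tz":0,"ax":0,"ay":0,"az":0,"claw":0.33},
  {"tx":0,"ty":-0.005,"tz":0,"ax":0,"ay":0,"az":0,"claw":0.33},
  {"tx":0,"ty":-0.005,"tz":0,"ax":0,"ay":0,"az":0,"claw":0.33},
  {"tx":0,"ty":-0.005,"tz":0,"ax":0,"ay":0,"az":0,"claw":0.33},
  {"tx":0,"ty":0,"tz":0,"ax":0,"ay":0,"az":0,"claw":0.33},
  {"tx":0,"ty":0,"tz":-0.0233,"ax":0,"ay":0,"az":0,"claw":0.33},
  {"tx":0,"ty":0,"tz":-0.0233,"ax":0,"ay":0,"az":0,"claw":0.33},
  {"tx":0,"ty":0,"tz":-0.0233,"ax":0,"ay":0,"az":0,"claw":0.33},
  {"tx":0,"ty":0,"tz":0,"ax":0,"ay":0,"az":0,"claw":0.33},
])

```text
clock: 19.05
tcp_pos: [0.4557, 0.2768, 0.409]
orientation: [2.221, 2.22, 0.012]
contact_force: [0.0, -0.1, 0.5]
grip_width: 0.0574
gripper_force: 0.0
```

>>> arm_command([
  {"tx":-0.0155,"ty":0.0124,"tz":0,"ax":0,"ay":0,"az":0,"claw":0.33},
  {"tx":-0.0155,"ty":0.0124,"tz":0,"ax":0,"ay":0,"az":0,"claw":0.33},
  {"tx":-0.0155,"ty":0.0124,"tz":0,"ax":0,"ay":0,"az":0,"claw":0.33},
  {"tx":-0.0155,"ty":0.0124,"tz":0,"ax":0,"ay":0,"az":0,"claw":0.33},
  {"tx":-0.0155,"ty":0.0124,"tz":0,"ax":0,"ay":0,"az":0,"claw":0.33},
  {"tx":-0.0155,"ty":0.0124,"tz":0,"ax":0,"ay":0,"az":0,"claw":0.33},
  {"tx":-0.0155,"ty":0.0124,"tz":0,"ax":0,"ay":0,"az":0,"claw":0.33},
  {"tx":-0.0155,"ty":0.0124,"tz":0,"ax":0,"ay":0,"az":0,"claw":0.33},
  {"tx":0,"ty":0,"tz":0,"ax":0,"ay":0,"az":0,"claw":0.33},
  {"tx":0,"ty":0,"tz":0,"ax":0,"ay":0,"az":0,"claw":0.33},
])

```text
clock: 19.88
tcp_pos: [0.5541, 0.1509, 0.4038]
orientation: [-2.224, -2.219, 0.001]
contact_force: [-0.2, 0.9, 0.7]
grip_width: 0.057
gripper_force: 0.0
```

>>> arm_command([
  {"tx":0,"ty":0,"tz":0.0175,"ax":0,"ay":0,"az":0,"claw":0.33},
  {"tx":0,"ty":0,"tz":0.0175,"ax":0,"ay":0,"az":0,"claw":0.33},
  {"tx":0,"ty":0,"tz":0.0175,"ax":0,"ay":0,"az":0,"claw":0.33},
  {"tx":0,"ty":0,"tz":0.0175,"ax":0,"ay":0,"az":0,"claw":0.33},
  {"tx":0,"ty":0,"tz":0,"ax":0,"ay":0,"az":0,"claw":0.33},
  {"tx":0,"ty":-0.003,"tz":0,"ax":0,"ay":0,"az":0,"claw":0.33},
  {"tx":0,"ty":-0.003,"tz":0,"ax":0,"ay":0,"az":0,"claw":0.33},
  {"tx":0,"ty":-0.003,"tz":0,"ax":0,"ay":0,"az":0,"claw":0.33},
  {"tx":0,"ty":-0.003,"tz":0,"ax":0,"ay":0,"az":0,"claw":0.33},
  {"tx":0,"ty":0,"tz":0,"ax":0,"ay":0,"az":0,"claw":0.33},
])

```text
clock: 20.72
tcp_pos: [0.542, 0.1523, 0.3361]
orientation: [2.22, 2.22, 0.005]
contact_force: [3.3, 0.5, 2.4]
grip_width: 0.0568
gripper_force: 1.3
```

>>> arm_command([
  {"tx":0,"ty":-0.002,"tz":0,"ax":0,"ay":0,"az":0,"claw":0.33},
  {"tx":0,"ty":-0.002,"tz":0,"ax":0,"ay":0,"az":0,"claw":0.33},
  {"tx":0,"ty":-0.002,"tz":0,"ax":0,"ay":0,"az":0,"claw":0.33},
  {"tx":0,"ty":-0.002,"tz":0,"ax":0,"ay":0,"az":0,"claw":0.33},
  {"tx":0,"ty":-0.002,"tz":0,"ax":0,"ay":0,"az":0,"claw":0.33},
  {"tx":0,"ty":-0.002,"tz":0,"ax":0,"ay":0,"az":0,"claw":0.33},
  {"tx":0,"ty":0,"tz":0,"ax":0,"ay":0,"az":0,"claw":0.33},
  {"tx":0,"ty":0,"tz":0,"ax":0,"ay":0,"az":0,"claw":0.33},
  {"tx":0,"ty":0,"tz":0,"ax":0,"ay":0,"az":0,"claw":0.33},
  {"tx":0,"ty":0,"tz":0,"ax":0,"ay":0,"az":0,"claw":0.33},
])

```text
clock: 21.55
tcp_pos: [0.5294, 0.152, 0.334]
orientation: [-2.221, -2.221, 0.002]
contact_force: [0.9, -0.5, -0.6]
grip_width: 0.0573
gripper_force: 0.2
```

>>> arm_command([
  {"tx":0,"ty":-0.004,"tz":0,"ax":0,"ay":0,"az":0,"claw":0.33},
  {"tx":0,"ty":-0.004,"tz":0,"ax":0,"ay":0,"az":0,"claw":0.33},
  {"tx":0,"ty":-0.004,"tz":0,"ax":0,"ay":0,"az":0,"claw":0.33},
  {"tx":0,"ty":-0.004,"tz":0,"ax":0,"ay":0,"az":0,"claw":0.33},
  {"tx":0,"ty":-0.004,"tz":0,"ax":0,"ay":0,"az":0,"claw":0.33},
  {"tx":0,"ty":-0.004,"tz":0,"ax":0,"ay":0,"az":0,"claw":0.33},
  {"tx":0,"ty":-0.004,"tz":0,"ax":0,"ay":0,"az":0,"claw":0.33},
  {"tx":0,"ty":-0.004,"tz":0,"ax":0,"ay":0,"az":0,"claw":0.33},
  {"tx":0,"ty":-0.004,"tz":0,"ax":0,"ay":0,"az":0,"claw":0.33},
  {"tx":0,"ty":-0.004,"tz":0,"ax":0,"ay":0,"az":0,"claw":0.33},
])

```text
clock: 22.38
tcp_pos: [0.4892, 0.152, 0.3344]
orientation: [-2.221, -2.221, 0.0]
contact_force: [0.1, 0.0, -0.2]
grip_width: 0.0571
gripper_force: 0.2
```

>>> arm_command([
  {"tx":0,"ty":-0.005,"tz":0,"ax":0,"ay":0,"az":0,"claw":0.33},
  {"tx":0,"ty":-0.005,"tz":0,"ax":0,"ay":0,"az":0,"claw":0.33},
  {"tx":0,"ty":-0.005,"tz":0,"ax":0,"ay":0,"az":0,"claw":0.33},
  {"tx":0,"ty":-0.005,"tz":0,"ax":0,"ay":0,"az":0,"claw":0.33},
  {"tx":0,"ty":-0.005,"tz":0,"ax":0,"ay":0,"az":0,"claw":0.33},
  {"tx":0,"ty":0,"tz":0,"ax":0,"ay":0,"az":0,"claw":0.33},
  {"tx":0,"ty":0,"tz":-0.0233,"ax":0,"ay":0,"az":0,"claw":0.33},
  {"tx":0,"ty":0,"tz":-0.0233,"ax":0,"ay":0,"az":0,"claw":0.33},
  {"tx":0,"ty":0,"tz":-0.0233,"ax":0,"ay":0,"az":0,"claw":0.33},
  {"tx":0,"ty":0,"tz":0,"ax":0,"ay":0,"az":0,"claw":0.33},
])

```text
clock: 23.22
tcp_pos: [0.4661, 0.1525, 0.4087]
orientation: [2.22, 2.219, 0.011]
contact_force: [0.3, -0.7, -0.2]
grip_width: 0.0572
gripper_force: 0.0
```

>>> arm_command([
  {"tx":-0.014,"ty":0,"tz":0,"ax":0,"ay":0,"az":0,"claw":0.33},
  {"tx":-0.014,"ty":0,"tz":0,"ax":0,"ay":0,"az":0,"claw":0.33},
  {"tx":-0.014,"ty":0,"tz":0,"ax":0,"ay":0,"az":0,"claw":0.33},
  {"tx":-0.014,"ty":0,"tz":0,"ax":0,"ay":0,"az":0,"claw":0.33},
  {"tx":-0.014,"ty":0,"tz":0,"ax":0,"ay":0,"az":0,"claw":0.33},
  {"tx":0,"ty":0,"tz":0,"ax":0,"ay":0,"az":0,"claw":0.33},
  {"tx":0,"ty":0,"tz":0,"ax":0,"ay":0,"az":0,"claw":0.33},
  {"tx":0,"ty":0,"tz":0,"ax":0,"ay":0,"az":0,"claw":0.33},
  {"tx":0,"ty":0,"tz":0,"ax":0,"ay":0,"az":0,"claw":0.33},
  {"tx":0,"ty":0,"tz":0,"ax":0,"ay":0,"az":0,"claw":0.33},
])

```text
clock: 24.05
tcp_pos: [0.4647, 0.0829, 0.4042]
orientation: [-2.22, -2.223, -0.0]
contact_force: [-0.5, 0.1, 0.0]
grip_width: 0.0571
gripper_force: 0.0
```

>>> arm_command([
  {"tx":0,"ty":0,"tz":0.0175,"ax":0,"ay":0,"az":0,"claw":0.33},
  {"tx":0,"ty":0,"tz":0.0175,"ax":0,"ay":0,"az":0,"claw":0.33},
  {"tx":0,"ty":0,"tz":0.0175,"ax":0,"ay":0,"az":0,"claw":0.33},
  {"tx":0,"ty":0,"tz":0.0175,"ax":0,"ay":0,"az":0,"claw":0.33},
  {"tx":0,"ty":0,"tz":0,"ax":0,"ay":0,"az":0,"claw":0.33},
  {"tx":0,"ty":0.003,"tz":0,"ax":0,"ay":0,"az":0,"claw":0.33},
  {"tx":0,"ty":0.003,"tz":0,"ax":0,"ay":0,"az":0,"claw":0.33},
  {"tx":0,"ty":0.003,"tz":0,"ax":0,"ay":0,"az":0,"claw":0.33},
  {"tx":0,"ty":0.003,"tz":0,"ax":0,"ay":0,"az":0,"claw":0.33},
  {"tx":0,"ty":0,"tz":0,"ax":0,"ay":0,"az":0,"claw":0.33},
])

```text
clock: 24.88
tcp_pos: [0.4773, 0.0821, 0.3346]
orientation: [2.221, 2.221, 0.001]
contact_force: [-0.1, -0.5, 0.2]
grip_width: 0.0572
gripper_force: 0.0
```

>>> arm_command([
  {"tx":0,"ty":0.002,"tz":0,"ax":0,"ay":0,"az":0,"claw":0.33},
  {"tx":0,"ty":0.002,"tz":0,"ax":0,"ay":0,"az":0,"claw":0.33},
  {"tx":0,"ty":0.002,"tz":0,"ax":0,"ay":0,"az":0,"claw":0.33},
  {"tx":0,"ty":0.002,"tz":0,"ax":0,"ay":0,"az":0,"claw":0.33},
  {"tx":0,"ty":0.002,"tz":0,"ax":0,"ay":0,"az":0,"claw":0.33},
  {"tx":0,"ty":0.002,"tz":0,"ax":0,"ay":0,"az":0,"claw":0.33},
  {"tx":0,"ty":0,"tz":0,"ax":0,"ay":0,"az":0,"claw":0.33},
  {"tx":0,"ty":0,"tz":0,"ax":0,"ay":0,"az":0,"claw":0.33},
  {"tx":0,"ty":0,"tz":0,"ax":0,"ay":0,"az":0,"claw":0.33},
  {"tx":0,"ty":0,"tz":0,"ax":0,"ay":0,"az":0,"claw":0.33},
])

```text
clock: 25.72
tcp_pos: [0.4885, 0.082, 0.3342]
orientation: [-2.221, -2.221, 0.001]
contact_force: [-2.5, 0.5, 1.8]
grip_width: 0.0574
gripper_force: 1.2
```

>>> arm_command([
  {"tx":0,"ty":0.002,"tz":0,"ax":0,"ay":0,"az":0,"claw":0.33},
  {"tx":0,"ty":0.002,"tz":0,"ax":0,"ay":0,"az":0,"claw":0.33},
  {"tx":0,"ty":0.002,"tz":0,"ax":0,"ay":0,"az":0,"claw":0.33},
  {"tx":0,"ty":0.002,"tz":0,"ax":0,"ay":0,"az":0,"claw":0.33},
  {"tx":0,"ty":0.002,"tz":0,"ax":0,"ay":0,"az":0,"claw":0.33},
  {"tx":0,"ty":0.002,"tz":0,"ax":0,"ay":0,"az":0,"claw":0.33},
  {"tx":0,"ty":0.002,"tz":0,"ax":0,"ay":0,"az":0,"claw":0.33},
  {"tx":0,"ty":0,"tz":0,"ax":0,"ay":0,"az":0,"claw":0.33},
  {"tx":0,"ty":0,"tz":0,"ax":0,"ay":0,"az":0,"claw":0.33},
  {"tx":0,"ty":0,"tz":0,"ax":0,"ay":0,"az":0,"claw":0.33},
])

```text
clock: 26.55
tcp_pos: [0.5029, 0.082, 0.3343]
orientation: [2.221, 2.221, 0.001]
contact_force: [-0.6, 0.9, 0.5]
grip_width: 0.0572
gripper_force: 0.4
```

>>> arm_command([
  {"tx":0,"ty":0.004,"tz":0,"ax":0,"ay":0,"az":0,"claw":0.33},
  {"tx":0,"ty":0.004,"tz":0,"ax":0,"ay":0,"az":0,"claw":0.33},
  {"tx":0,"ty":0.004,"tz":0,"ax":0,"ay":0,"az":0,"claw":0.33},
  {"tx":0,"ty":0.004,"tz":0,"ax":0,"ay":0,"az":0,"claw":0.33},
  {"tx":0,"ty":0.004,"tz":0,"ax":0,"ay":0,"az":0,"claw":0.33},
  {"tx":0,"ty":0.004,"tz":0,"ax":0,"ay":0,"az":0,"claw":0.33},
  {"tx":0,"ty":0.004,"tz":0,"ax":0,"ay":0,"az":0,"claw":0.33},
  {"tx":0,"ty":0.004,"tz":0,"ax":0,"ay":0,"az":0,"claw":0.33},
  {"tx":0,"ty":0,"tz":0,"ax":0,"ay":0,"az":0,"claw":0.33},
  {"tx":0,"ty":0,"tz":0,"ax":0,"ay":0,"az":0,"claw":0.33},
])

```text
clock: 27.38
tcp_pos: [0.5351, 0.0819, 0.3343]
orientation: [2.221, 2.221, 0.001]
contact_force: [-0.2, 0.3, 0.7]
grip_width: 0.0571
gripper_force: 0.0
```

>>> arm_command([
  {"tx":0,"ty":0.004,"tz":0,"ax":0,"ay":0,"az":0,"claw":0.33},
  {"tx":0,"ty":0.004,"tz":0,"ax":0,"ay":0,"az":0,"claw":0.33},
  {"tx":0,"ty":0.004,"tz":0,"ax":0,"ay":0,"az":0,"claw":0.33},
  {"tx":0,"ty":0.004,"tz":0,"ax":0,"ay":0,"az":0,"claw":0.33},
  {"tx":0,"ty":0.004,"tz":0,"ax":0,"ay":0,"az":0,"claw":0.33},
  {"tx":0,"ty":0.004,"tz":0,"ax":0,"ay":0,"az":0,"claw":0.33},
  {"tx":0,"ty":0,"tz":0,"ax":0,"ay":0,"az":0,"claw":0.33},
  {"tx":0,"ty":0,"tz":-0.03,"ax":0,"ay":0,"az":0,"claw":0.33},
  {"tx":0,"ty":0,"tz":-0.03,"ax":0,"ay":0,"az":0,"claw":0.33},
  {"tx":0,"ty":0,"tz":-0.03,"ax":0,"ay":0,"az":0,"claw":0.33},
])

```text
clock: 28.22
tcp_pos: [0.5585, 0.0819, 0.425]
orientation: [-2.221, -2.221, 0.002]
contact_force: [1.3, 0.4, -0.5]
grip_width: 0.0572
gripper_force: 0.0
```

>>> arm_command([
  {"tx":-0.016,"ty":0,"tz":0,"ax":0,"ay":0,"az":0,"claw":0},
  {"tx":-0.016,"ty":0,"tz":0,"ax":0,"ay":0,"az":0,"claw":0},
  {"tx":-0.016,"ty":0,"tz":0,"ax":0,"ay":0,"az":0,"claw":0},
  {"tx":-0.016,"ty":0,"tz":0,"ax":0,"ay":0,"az":0,"claw":0},
  {"tx":-0.016,"ty":0,"tz":0,"ax":0,"ay":0,"az":0,"claw":0},
  {"tx":-0.016,"ty":0,"tz":0,"ax":0,"ay":0,"az":0,"claw":0},
  {"tx":-0.016,"ty":0,"tz":0,"ax":0,"ay":0,"az":0,"claw":0},
  {"tx":-0.016,"ty":0,"tz":0,"ax":0,"ay":0,"az":0,"claw":0},
  {"tx":0,"ty":0,"tz":0,"ax":0,"ay":0,"az":0,"claw":0},
  {"tx":0,"ty":0,"tz":0,"ax":0,"ay":0,"az":0,"claw":0},
])

```text
clock: 29.05
tcp_pos: [0.5586, -0.0467, 0.4243]
orientation: [2.224, 2.219, -0.0]
contact_force: [-0.5, -0.2, 0.4]
grip_width: 0.0851
gripper_force: 0.0
```

```bash
python3 - <<'E'
from h import *
im,m,T=snap('wrist','w4.png')
print(r.get_obs()['tcp_pos'])
for n in ['plate','plate_1_hole']: print(n,det(T,r.tip_of(n,'wrist')),det(T,r.boxes_of(n,'wrist')))
b,_,_=snap('side','d4.png');b=cv2.imread('pics/d4.png')[100:265,240:400]
b=cv2.resize(b,(300,309));w=cv2.imread('pics/w4.png'); w=cv2.resize(w,(500,375))
cv2.imwrite('pics/c4.png',np.hstack([cv2.copyMakeBorder(b,0,66,0,0,0),w]))
E
```

```text
[ 0.5587083  -0.045541    0.42425999]
plate [(0.96, [0.67, -0.102, 0.002]), (0.78, [0.184, -0.29, 0.002]), (0.77, [0.549, -0.095, 0.001]), (0.61, [0.414, -0.122, 0.001])] [(0.84, [0.67, -0.096, 0.009]), (0.65, [0.414, -0.114, 0.005]), (0.64, [0.55, -0.083, 0.009]), (0.63, [0.194, -0.275, 0.009])]
plate_1_hole [(0.8, [0.544, -0.143, 0.005])] [(0.83, [0.549, -0.087, 0.01]), (0.49, [0.67, -0.094, 0.009])]
```

View pics/c4.png

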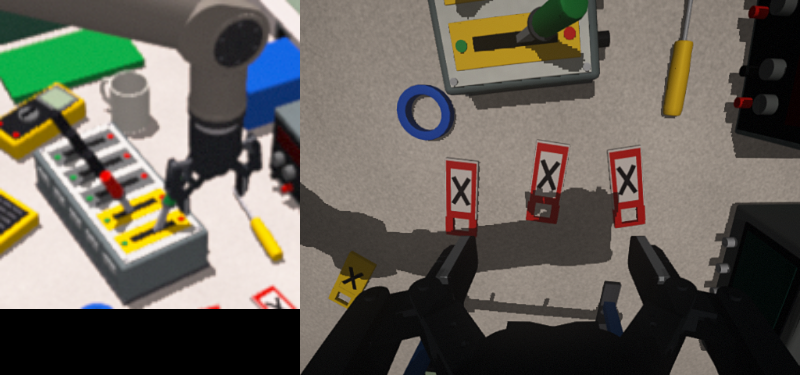

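All three feeders and the isolator lean towards the robot, and the green earth lever leans away. The red plates are at (460,197), (547,180) and (626,187) in the crop; the yellow one at (352,278) stays. Next I'll measure the plates exactly.

```bash
cat > pl.py <<'E'
from h import *
def plates(im,m,T,z=.008,verbose=True):
    a=im.astype(int); mk=((a[...,0]>1.7*a[...,1])&(a[...,0]>1.7*a[...,2])&(a[...,0]>45)).astype(np.uint8)
    n,lab,st,_=cv2.connectedComponentsWithStats(mk); out=[]
    for i in range(1,n):
        if st[i,4]<250: continue
        v,u=np.where(lab==i); P=np.array([px2w(m,T,x+0.,y+0.,z)[:2] for x,y in zip(u,v)])*1000
        (c,(w,h),ang)=cv2.minAreaRect(P.astype(np.float32))
        if w<h: w,h,ang=h,w,ang+90
        out.append((np.round(c,1),round(w,1),round(h,1),round(ang,1),P.mean(0).round(1)))
    return out
if __name__=='__main__':
    im,m,T=snap('wrist','wp.png')
    for o in plates(im,m,T): print(*o)
E
python3 pl.py
```

```text
[549.3 -98.2] 126.0 50.0 80.8 [548.9 -99.6]
[ 672.7 -106.5] 126.0 51.0 99.2 [ 674.1 -108.6]
[ 415.9 -124. ] 126.2 51.1 82.2 [ 413.6 -125.2]
```

```bash
python3 - <<'E'
from h import *
im=cv2.cvtColor(cv2.imread('pics/wp.png'),cv2.COLOR_BGR2RGB)
m,T=cam('wrist'); a=im.astype(int)
mk=((a[...,0]>1.7*a[...,1])&(a[...,0]>1.7*a[...,2])&(a[...,0]>45)).astype(np.uint8)
n,lab,st,_=cv2.connectedComponentsWithStats(mk)
for i in range(1,n):
    if st[i,4]<250: continue
    print(st[i]); v,u=np.where(lab==i); P=np.array([px2w(m,T,x,y,.008)[:2] for x,y in zip(u,v)])*1000
    e=[]
    for A in range(76,106,3):
        t=np.radians(A); d=np.array([np.cos(t),np.sin(t)]); nn=np.array([-d[1],d[0]])
        e.append((A,np.ptp(P@d).round(),np.ptp(P@nn).round()))
    print(*e)
w=cv2.imread('pics/wp.png')[180:320,120:480]; cv2.imwrite('pics/cp.png',cv2.resize(w,None,fx=2.2,fy=2.2))
E
```

```text
[ 289  184   55  104 2011]
(76, np.float64(129.0), np.float64(57.0)) (79, np.float64(127.0), np.float64(52.0)) (82, np.float64(127.0), np.float64(50.0)) (85, np.float64(128.0), np.float64(56.0)) (88, np.float64(130.0), np.float64(61.0)) (91, np.float64(131.0), np.float64(67.0)) (94, np.float64(132.0), np.float64(73.0)) (97, np.float64(132.0), np.float64(79.0)) (100, np.float64(133.0), np.float64(84.0)) (103, np.float64(133.0), np.float64(90.0))
[ 396  192   46  102 1985]
(76, np.float64(133.0), np.float64(91.0)) (79, np.float64(133.0), np.float64(85.0)) (82, np.float64(133.0), np.float64(80.0)) (85, np.float64(132.0), np.float64(74.0)) (88, np.float64(131.0), np.float64(69.0)) (91, np.float64(130.0), np.float64(63.0)) (94, np.float64(129.0), np.float64(57.0)) (97, np.float64(127.0), np.float64(51.0)) (100, np.float64(127.0), np.float64(51.0)) (103, np.float64(129.0), np.float64(57.0))
[ 186  207   41   97 1863]
(76, np.float64(129.0), np.float64(62.0)) (79, np.float64(128.0), np.float64(56.0)) (82, np.float64(126.0), np.float64(51.0)) (85, np.float64(126.0), np.float64(52.0)) (88, np.float64(126.0), np.float64(57.0)) (91, np.float64(128.0), np.float64(63.0)) (94, np.float64(129.0), np.float64(69.0)) (97, np.float64(130.0), np.float64(75.0)) (100, np.float64(131.0), np.float64(80.0)) (103, np.float64(131.0), np.float64(86.0))
```

View pics/cp.png

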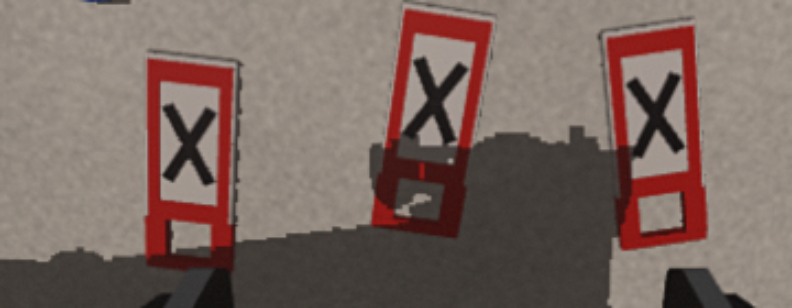

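>>> arm_command([
  {"tx":-0.0129,"ty":-0.0026,"tz":0,"ax":0,"ay":0,"az":0,"claw":0.25},
  {"tx":-0.0129,"ty":-0.0026,"tz":0,"ax":0,"ay":0,"az":0,"claw":0.25},
  {"tx":0,"ty":0,"tz":0.03,"ax":0,"ay":0,"az":4.6,"claw":0.25},
  {"tx":0,"ty":0,"tz":0.03,"ax":0,"ay":0,"az":4.6,"claw":0.25},
  {"tx":0,"ty":0,"tz":0.03,"ax":0,"ay":0,"az":0,"claw":0.25},
  {"tx":0,"ty":0,"tz":0.03,"ax":0,"ay":0,"az":0,"claw":0.25},
  {"tx":0,"ty":0,"tz":0.03,"ax":0,"ay":0,"az":0,"claw":0.25},
  {"tx":0,"ty":0,"tz":0.03,"ax":0,"ay":0,"az":0,"claw":0.25},
  {"tx":0,"ty":0,"tz":0.03,"ax":0,"ay":0,"az":0,"claw":0.25},
  {"tx":0,"ty":0,"tz":0.024,"ax":0,"ay":0,"az":0,"claw":0.25},
])

```text
clock: 30.23
tcp_pos: [0.5528, -0.0727, 0.1883]
orientation: [-2.392, -2.035, 0.002]
contact_force: [-0.1, 0.6, 0.6]
grip_width: 0.0637
gripper_force: 0.0
```

```bash
python3 - <<'E'
from h import *
snap('wrist','w5.png'); o=r.get_obs(); print(o['tcp_pos'],o['grip_width'],o['contact_force'],R.from_rotvec(o['orientation']).as_matrix().round(3))
cv2.imwrite('pics/w5s.png',cv2.imread('pics/w5.png')[150:480])
E
```

```text
[ 0.55118435 -0.07241885  0.18460871] 0.06403425385874514 [-0.57879912  0.05980061 -2.88605851] [[ 0.16   0.987 -0.007]
 [ 0.987 -0.16  -0.   ]
 [-0.002 -0.007 -1.   ]]
```

View pics/w5s.png

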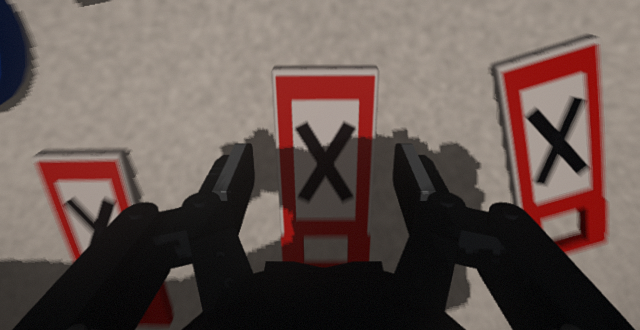

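The pads straddle the middle plate symmetrically: fingers at columns 250 and 397, plate edges at 275 and 378. I'll creep down.

>>> arm_command([
  {"tx":0,"ty":0,"tz":0.002,"ax":0,"ay":0,"az":0,"claw":0.25},
  {"tx":0,"ty":0,"tz":0.002,"ax":0,"ay":0,"az":0,"claw":0.25},
  {"tx":0,"ty":0,"tz":0.002,"ax":0,"ay":0,"az":0,"claw":0.25},
  {"tx":0,"ty":0,"tz":0.002,"ax":0,"ay":0,"az":0,"claw":0.25},
  {"tx":0,"ty":0,"tz":0,"ax":0,"ay":0,"az":0,"claw":0.25},
  {"tx":0,"ty":0,"tz":0,"ax":0,"ay":0,"az":0,"claw":0.25},
  {"tx":0,"ty":0,"tz":0,"ax":0,"ay":0,"az":0,"claw":0.25},
  {"tx":0,"ty":0,"tz":0,"ax":0,"ay":0,"az":0,"claw":0.25},
  {"tx":0,"ty":0,"tz":0,"ax":0,"ay":0,"az":0,"claw":0.25},
  {"tx":0,"ty":0,"tz":0,"ax":0,"ay":0,"az":0,"claw":0.25},
])

```text
clock: 31.12
tcp_pos: [0.5536, -0.0718, 0.1824]
orientation: [2.392, 2.036, 0.0]
contact_force: [0.8, -0.2, 0.2]
grip_width: 0.0636
gripper_force: 0.0
```

>>> arm_command([
  {"tx":0,"ty":0,"tz":0.002,"ax":0,"ay":0,"az":0,"claw":0.25},
  {"tx":0,"ty":0,"tz":0.002,"ax":0,"ay":0,"az":0,"claw":0.25},
  {"tx":0,"ty":0,"tz":0.002,"ax":0,"ay":0,"az":0,"claw":0.25},
  {"tx":0,"ty":0,"tz":0.002,"ax":0,"ay":0,"az":0,"claw":0.25},
  {"tx":0,"ty":0,"tz":0.001,"ax":0,"ay":0,"az":0,"claw":0.25},
  {"tx":0,"ty":0,"tz":0.001,"ax":0,"ay":0,"az":0,"claw":0.25},
  {"tx":0,"ty":0,"tz":0,"ax":0,"ay":0,"az":0,"claw":0.25},
  {"tx":0,"ty":0,"tz":0,"ax":0,"ay":0,"az":0,"claw":0.25},
  {"tx":0,"ty":0,"tz":0,"ax":0,"ay":0,"az":0,"claw":0.25},
  {"tx":0,"ty":0,"tz":0,"ax":0,"ay":0,"az":0,"claw":0.25},
])

```text
clock: 31.95
tcp_pos: [0.5536, -0.0718, 0.1724]
orientation: [2.392, 2.036, 0.0]
contact_force: [1.1, -0.1, 1.5]
grip_width: 0.0645
gripper_force: 0.0
```

>>> arm_command([
  {"tx":0,"ty":0,"tz":0.001,"ax":0,"ay":0,"az":0,"claw":1},
  {"tx":0,"ty":0,"tz":0,"ax":0,"ay":0,"az":0,"claw":1},
  {"tx":0,"ty":0,"tz":0,"ax":0,"ay":0,"az":0,"claw":1},
  {"tx":0,"ty":0,"tz":0,"ax":0,"ay":0,"az":0,"claw":1},
  {"tx":0,"ty":0,"tz":0,"ax":0,"ay":0,"az":0,"claw":1},
  {"tx":0,"ty":0,"tz":0,"ax":0,"ay":0,"az":0,"claw":1},
  {"tx":0,"ty":0,"tz":0,"ax":0,"ay":0,"az":0,"claw":1},
  {"tx":0,"ty":0,"tz":-0.005,"ax":0,"ay":0,"az":0,"claw":1},
  {"tx":0,"ty":0,"tz":-0.015,"ax":0,"ay":0,"az":0,"claw":1},
  {"tx":0,"ty":0,"tz":0,"ax":0,"ay":0,"az":0,"claw":1},
], squeeze=60)

```text
clock: 32.78
tcp_pos: [0.5543, -0.0719, 0.1931]
orientation: [2.391, 2.035, 0.003]
contact_force: [-0.4, -0.5, -0.3]
grip_width: 0.048
gripper_force: 62.0
```

>>> arm_command([
  {"tx":0,"ty":0,"tz":-0.04,"ax":0,"ay":0,"az":0,"claw":1},
  {"tx":0,"ty":0,"tz":-0.04,"ax":0,"ay":0,"az":0,"claw":1},
  {"tx":0,"ty":0,"tz":-0.04,"ax":0,"ay":0,"az":0,"claw":1},
  {"tx":0,"ty":0,"tz":-0.04,"ax":0,"ay":0,"az":-1.9,"claw":1},
  {"tx":0,"ty":0,"tz":0,"ax":0,"ay":-6.66,"az":0,"claw":1},
  {"tx":0,"ty":0,"tz":0,"ax":0,"ay":-6.66,"az":0,"claw":1},
  {"tx":0,"ty":0,"tz":0,"ax":0,"ay":-6.66,"az":0,"claw":1},
  {"tx":0,"ty":0,"tz":0,"ax":0,"ay":-6.66,"az":0,"claw":1},
  {"tx":0,"ty":0,"tz":0,"ax":0,"ay":-6.66,"az":0,"claw":1},
  {"tx":0,"ty":0,"tz":0,"ax":0,"ay":-6.66,"az":0,"claw":1},
])

```text
clock: 33.62
tcp_pos: [0.5536, -0.0714, 0.3514]
orientation: [1.941, 1.709, -0.71]
contact_force: [-0.5, 0.3, -2.2]
grip_width: 0.0479
gripper_force: 62.6
```

```bash
cat > tgt.py <<'E'
from h import *
import sys
k=int(sys.argv[1]); hx=float(sys.argv[2]) if len(sys.argv)>2 else -.070; d=float(sys.argv[3]) if len(sys.argv)>3 else .1674
root=np.array({1:[.620,-.308,.2],2:[.521,-.295,.2],3:[.421,-.282,.2]}[k])
n=np.array([.127,.992,0]); p=.643*n+np.array([0,0,.766])
o=r.get_obs(); M=R.from_rotvec(o['orientation']).as_matrix(); t=o['tcp_pos']
print('tcp',t.round(4),'width',o['grip_width'],'F',o['contact_force'].round(1)); 
Z=-p; Y=np.array([.992,-.127,0]); W=np.c_[np.cross(Y,Z),Y,Z]
print('turn deg (tool)',np.degrees(R.from_matrix(M.T@W).as_rotvec()).round(2))
hole=t+M@[hx,0,d]; print('hole',hole.round(4),'in peg coords: along',((hole-root)@p).round(4))
for s in (.062,.028): print(s,'tool shift if oriented', (M.T@(root+s*p-hole)).round(4), 'target tcp',(root+s*p-W@[hx,0,d]).round(4))
E
python3 tgt.py 2
```

```text
tcp [ 0.5536 -0.0714  0.3514] width 0.047877235004967766 F [-0.5  0.3 -2.2]
turn deg (tool) [ 0.1   0.23 -0.01]
hole [ 0.5334 -0.2317  0.2688] in peg coords: along 0.0941
0.062 tool shift if oriented [-0.0049 -0.0043  0.0321] target tcp [ 0.5465 -0.0955  0.3307]
0.028 tool shift if oriented [-0.0048 -0.0044  0.0661] target tcp [ 0.5438 -0.1172  0.3047]
```

>>> arm_command([
  {"tx":-0.0016,"ty":-0.0014,"tz":0.0107,"ax":0,"ay":0,"az":0,"claw":1},
  {"tx":-0.0016,"ty":-0.0014,"tz":0.0107,"ax":0,"ay":0,"az":0,"claw":1},
  {"tx":-0.0016,"ty":-0.0014,"tz":0.0107,"ax":0,"ay":0,"az":0,"claw":1},
  {"tx":0,"ty":0,"tz":0,"ax":0,"ay":0,"az":0,"claw":1},
  {"tx":0,"ty":0,"tz":0,"ax":0,"ay":0,"az":0,"claw":1},
  {"tx":0,"ty":0,"tz":0,"ax":0,"ay":0,"az":0,"claw":1},
  {"tx":0,"ty":0,"tz":0,"ax":0,"ay":0,"az":0,"claw":1},
  {"tx":0,"ty":0,"tz":0,"ax":0,"ay":0,"az":0,"claw":1},
  {"tx":0,"ty":0,"tz":0,"ax":0,"ay":0,"az":0,"claw":1},
  {"tx":0,"ty":0,"tz":0,"ax":0,"ay":0,"az":0,"claw":1},
])

```text
clock: 34.45
tcp_pos: [0.5464, -0.0952, 0.33]
orientation: [1.945, 1.712, -0.706]
contact_force: [-0.4, 0.7, -0.3]
grip_width: 0.0479
gripper_force: 62.6
```

```bash
python3 tgt.py 2; python3 - <<'E'
from h import *
for c in ('side','scene','wrist'):
    im,m,T=snap(c,c+'6.png')
    print(c,'hole',det(T,r.tip_of('plate_1_hole',c)),'peg',det(T,r.tip_of('peg',c)))
b=cv2.imread('pics/side6.png')[225:365,280:450];b=cv2.resize(b,(400,330))
w=cv2.imread('pics/wrist6.png'); w=cv2.resize(w,(400,300))
cv2.imwrite('pics/c6.png',np.hstack([b,cv2.copyMakeBorder(w,0,30,0,0,0)]))
E
```

```text
tcp [ 0.5464 -0.0952  0.33  ] width 0.047933441246133524 F [-0.4  0.7 -0.3]
turn deg (tool) [ 0.03 -0.08 -0.01]
hole [ 0.526  -0.255   0.2465] in peg coords: along 0.0616
0.062 tool shift if oriented [-0.0009  0.0001 -0.0004] target tcp [ 0.5465 -0.0955  0.3307]
0.028 tool shift if oriented [-0.001   0.0001  0.0336] target tcp [ 0.5438 -0.1172  0.3047]
side hole [(0.57, [0.526, -0.253, 0.248]), (0.25, [0.278, 0.287, 0.003])] peg [(0.8, [0.619, -0.307, 0.201]), (0.79, [0.522, -0.292, 0.2]), (0.72, [0.419, -0.282, 0.199]), (0.71, [0.608, -0.52, -0.003]), (0.48, [0.677, -0.149, 0.009])]
scene hole [(0.57, [0.526, -0.26, 0.251]), (0.39, [0.504, 0.209, -0.0])] peg [(0.91, [0.517, -0.3, 0.205]), (0.9, [0.422, -0.284, 0.202]), (0.56, [0.622, -0.307, 0.2]), (0.34, [0.524, -0.26, 0.253])]
wrist hole [(0.71, [0.522, -0.258, 0.248])] peg [(0.75, [0.425, -0.283, 0.201]), (0.71, [0.62, -0.306, 0.197])]
```

View pics/c6.png

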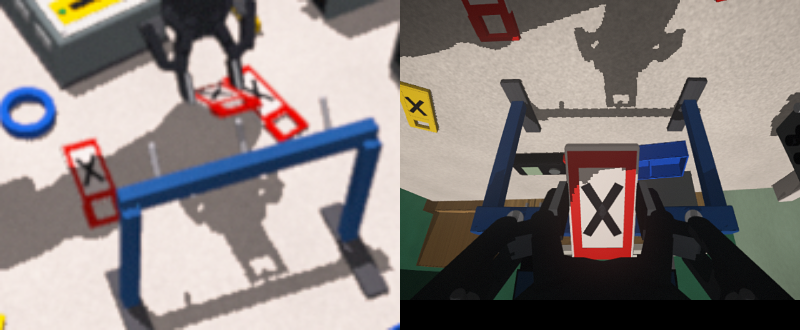

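The measured hole position agrees with the model and the roots with the detectors. Inserting now.

>>> arm_command([
  {"tx":-0.001,"ty":0,"tz":0.005,"ax":0,"ay":0,"az":0,"claw":1},
  {"tx":0,"ty":0,"tz":0.005,"ax":0,"ay":0,"az":0,"claw":1},
  {"tx":0,"ty":0,"tz":0.005,"ax":0,"ay":0,"az":0,"claw":1},
  {"tx":0,"ty":0,"tz":0.005,"ax":0,"ay":0,"az":0,"claw":1},
  {"tx":0,"ty":0,"tz":0.005,"ax":0,"ay":0,"az":0,"claw":1},
  {"tx":0,"ty":0,"tz":0.005,"ax":0,"ay":0,"az":0,"claw":1},
  {"tx":0,"ty":0,"tz":0.004,"ax":0,"ay":0,"az":0,"claw":1},
  {"tx":0,"ty":0,"tz":0,"ax":0,"ay":0,"az":0,"claw":1},
  {"tx":0,"ty":0,"tz":0,"ax":0,"ay":0,"az":0,"claw":1},
  {"tx":0,"ty":0,"tz":0,"ax":0,"ay":0,"az":0,"claw":1},
])

```text
clock: 35.73
tcp_pos: [0.5435, -0.1177, 0.3044]
orientation: [1.945, 1.712, -0.707]
contact_force: [0.4, 0.6, -0.4]
grip_width: 0.0477
gripper_force: 62.6
```

```bash
python3 tgt.py 2; python3 - <<'E'
from h import *
for c in ('side','scene'):
    im,m,T=snap(c,c+'7.png')
    print(c,'hole',det(T,r.tip_of('plate_1_hole',c)))
E
```

```text
tcp [ 0.5435 -0.1177  0.3044] width 0.04768597501700985 F [ 0.4  0.6 -0.4]
turn deg (tool) [ 0.01 -0.06 -0.01]
hole [ 0.5231 -0.2776  0.2211] in peg coords: along 0.0274
0.062 tool shift if oriented [ 0.0001  0.0002 -0.0346] target tcp [ 0.5465 -0.0955  0.3307]
0.028 tool shift if oriented [ 0.0001  0.0002 -0.0006] target tcp [ 0.5438 -0.1172  0.3047]
side hole [(0.54, [0.522, -0.277, 0.223])]
scene hole [(0.84, [0.521, -0.281, 0.223]), (0.34, [0.278, 0.287, 0.0])]
```

>>> arm_command([
  {"tx":0,"ty":0,"tz":0,"ax":0,"ay":0,"az":0,"claw":0.25},
  {"tx":0,"ty":0,"tz":0,"ax":0,"ay":0,"az":0,"claw":0.25},
  {"tx":0,"ty":0,"tz":0,"ax":0,"ay":0,"az":0,"claw":0.25},
  {"tx":0,"ty":0,"tz":0,"ax":0,"ay":0,"az":0,"claw":0.25},
  {"tx":0,"ty":0,"tz":0,"ax":0,"ay":0,"az":0,"claw":0.25},
  {"tx":0,"ty":0,"tz":0,"ax":0,"ay":0,"az":0,"claw":0.25},
  {"tx":0,"ty":0,"tz":-0.02,"ax":0,"ay":0,"az":0,"claw":0.25},
  {"tx":0,"ty":0,"tz":-0.03,"ax":0,"ay":0,"az":0,"claw":0.25},
  {"tx":0,"ty":0,"tz":-0.03,"ax":0,"ay":0,"az":0,"claw":0.25},
  {"tx":0,"ty":0,"tz":-0.03,"ax":0,"ay":0,"az":0,"claw":0.25},
], squeeze=30)

```text
clock: 36.77
tcp_pos: [0.5522, -0.0471, 0.3896]
orientation: [1.946, 1.712, -0.708]
contact_force: [0.6, 0.5, 0.4]
grip_width: 0.064
gripper_force: 0.0
```

```bash
python3 - <<'E'
from h import *
for c in ('side','scene'):
    im,m,T=snap(c,c+'8.png')
    print(c,'hole',det(T,r.tip_of('plate_1_hole',c)),det(T,r.tip_of('plate',c)))
E
python3 pl.py; python3 tgt.py 2
```

```text
side hole [(0.73, [0.521, -0.288, 0.203]), (0.34, [0.467, 0.528, 0.001])] [(0.88, [0.185, -0.286, 0.002]), (0.68, [0.518, -0.291, 0.161]), (0.62, [0.524, -0.294, 0.204]), (0.6, [0.412, -0.125, 0.004]), (0.59, [0.673, -0.104, -0.0])]
scene hole [(0.63, [0.519, -0.29, 0.203])] [(0.9, [0.522, -0.29, 0.159]), (0.88, [0.416, -0.124, 0.003]), (0.83, [0.18, -0.294, 0.001])]
[ 412.3 -152.7] 69.1 52.5 81.2 [ 410.8 -156.5]
[ 679.9 -162.8] 54.5 21.6 175.2 [ 678.  -161.2]
[ 472.8 -686.5] 599.8 165.4 82.9 [ 477.3 -657.2]
[ 417.9 -528.3] 115.7 52.9 79.1 [ 421.6 -523.3]
tcp [ 0.5517 -0.0487  0.3877] width 0.06419073889465292 F [ 0.1 -0.8 -0.2]
turn deg (tool) [-0.15  0.01 -0.  ]
hole [ 0.5308 -0.2086  0.3045] in peg coords: along 0.1359
0.062 tool shift if oriented [0.0006 0.0014 0.0739] target tcp [ 0.5465 -0.0955  0.3307]
0.028 tool shift if oriented [0.0007 0.0015 0.1079] target tcp [ 0.5438 -0.1172  0.3047]
```

The middle plate hangs on peg_2. Now I'll untilt and turn for the right plate.

>>> arm_command([
  {"tx":0,"ty":0,"tz":0,"ax":0,"ay":6.66,"az":0,"claw":0.2},
  {"tx":0,"ty":0,"tz":0,"ax":0,"ay":6.66,"az":0,"claw":0.2},
  {"tx":0,"ty":0,"tz":0,"ax":0,"ay":6.66,"az":0,"claw":0.2},
  {"tx":0,"ty":0,"tz":0,"ax":0,"ay":6.66,"az":0,"claw":0.2},
  {"tx":0,"ty":0,"tz":0,"ax":0,"ay":6.66,"az":0,"claw":0.2},
  {"tx":0,"ty":0,"tz":0,"ax":0,"ay":6.66,"az":0,"claw":0.2},
  {"tx":0,"ty":0,"tz":0,"ax":0,"ay":0,"az":-3.65,"claw":0.2},
  {"tx":0,"ty":0,"tz":0,"ax":0,"ay":0,"az":-3.65,"claw":0.2},
  {"tx":0,"ty":0.0387,"tz":0,"ax":0,"ay":0,"az":0,"claw":0.2},
  {"tx":0,"ty":0.0387,"tz":0,"ax":0,"ay":0,"az":0,"claw":0.2},
])

```text
clock: 37.95
tcp_pos: [0.6286, -0.0496, 0.3874]
orientation: [-2.223, -2.217, 0.004]
contact_force: [1.8, -0.6, -0.0]
grip_width: 0.0682
gripper_force: 0.0
```

>>> arm_command([
  {"tx":0,"ty":0.035,"tz":0,"ax":0,"ay":0,"az":0,"claw":0.2},
  {"tx":0,"ty":0,"tz":0,"ax":0,"ay":0,"az":0,"claw":0.2},
  {"tx":0,"ty":0,"tz":0,"ax":0,"ay":0,"az":0,"claw":0.2},
  {"tx":0,"ty":0,"tz":0,"ax":0,"ay":0,"az":0,"claw":0.2},
  {"tx":0,"ty":0,"tz":0,"ax":0,"ay":0,"az":0,"claw":0.2},
  {"tx":0,"ty":0,"tz":0,"ax":0,"ay":0,"az":0,"claw":0.2},
  {"tx":0,"ty":0,"tz":0,"ax":0,"ay":0,"az":0,"claw":0.2},
  {"tx":0,"ty":0,"tz":0,"ax":0,"ay":0,"az":0,"claw":0.2},
  {"tx":0,"ty":0,"tz":0,"ax":0,"ay":0,"az":0,"claw":0.2},
  {"tx":0,"ty":0,"tz":0,"ax":0,"ay":0,"az":0,"claw":0.2},
])

```text
clock: 38.78
tcp_pos: [0.6646, -0.0477, 0.3889]
orientation: [2.221, 2.221, 0.0]
contact_force: [-0.1, -0.9, 0.1]
grip_width: 0.0685
gripper_force: 0.0
```

```bash
python3 pl.py; python3 - <<'E'
from h import *
o=r.get_obs(); print(o['tcp_pos'],R.from_rotvec(o['orientation']).as_matrix().round(3).tolist())
im,m,T=snap('wrist','w9.png'); print(det(T,r.tip_of('plate','wrist')))
E
```

```text
[545.2 113.4] 16.0 15.2 178.5 [545.1 113.2]
[822.   25.4] 19.9 14.5 1.0 [822.   25.9]
[ 673.1 -106.4] 126.2 49.9 99.2 [ 673.4 -107.8]
[ 415.8 -124. ] 126.4 54.8 83.3 [ 414.2 -128.6]
[ 439.9 -433.5] 121.9 36.8 61.7 [ 440.9 -416. ]
[ 0.6646339  -0.04764869  0.38883945] [[-0.0, 1.0, 0.0], [1.0, 0.0, 0.0], [0.0, 0.0, -1.0]]
[(0.95, [0.413, -0.122, 0.004]), (0.92, [0.67, -0.103, 0.003])]
```

>>> arm_command([
  {"tx":-0.032,"ty":0.004,"tz":0,"ax":0,"ay":0,"az":0,"claw":0.25},
  {"tx":0,"ty":0,"tz":0.01,"ax":0,"ay":0,"az":-4.6,"claw":0.25},
  {"tx":0,"ty":0,"tz":0.03,"ax":0,"ay":0,"az":-4.6,"claw":0.25},
  {"tx":0,"ty":0,"tz":0.03,"ax":0,"ay":0,"az":0,"claw":0.25},
  {"tx":0,"ty":0,"tz":0.03,"ax":0,"ay":0,"az":0,"claw":0.25},
  {"tx":0,"ty":0,"tz":0.03,"ax":0,"ay":0,"az":0,"claw":0.25},
  {"tx":0,"ty":0,"tz":0.03,"ax":0,"ay":0,"az":0,"claw":0.25},
  {"tx":0,"ty":0,"tz":0.03,"ax":0,"ay":0,"az":0,"claw":0.25},
  {"tx":0,"ty":0,"tz":0.01,"ax":0,"ay":0,"az":0,"claw":0.25},
  {"tx":0,"ty":0,"tz":0,"ax":0,"ay":0,"az":0,"claw":0.25},
])

```text
clock: 39.77
tcp_pos: [0.6674, -0.0795, 0.1857]
orientation: [-2.033, -2.389, 0.005]
contact_force: [-1.2, 0.2, -1.0]
grip_width: 0.0642
gripper_force: 0.0
```

>>> arm_command([
  {"tx":0,"ty":0,"tz":0.004,"ax":0,"ay":0,"az":0,"claw":0.25},
  {"tx":0,"ty":0,"tz":0.004,"ax":0,"ay":0,"az":0,"claw":0.25},
  {"tx":0,"ty":0,"tz":0.003,"ax":0,"ay":0,"az":0,"claw":0.25},
  {"tx":0,"ty":0,"tz":0.002,"ax":0,"ay":0,"az":0,"claw":0.25},
  {"tx":0,"ty":0,"tz":0.002,"ax":0,"ay":0,"az":0,"claw":0.25},
  {"tx":0,"ty":0,"tz":0,"ax":0,"ay":0,"az":0,"claw":0.25},
  {"tx":0,"ty":0,"tz":0,"ax":0,"ay":0,"az":0,"claw":0.25},
  {"tx":0,"ty":0,"tz":0,"ax":0,"ay":0,"az":0,"claw":0.25},
  {"tx":0,"ty":0,"tz":0,"ax":0,"ay":0,"az":0,"claw":0.25},
  {"tx":0,"ty":0,"tz":0,"ax":0,"ay":0,"az":0,"claw":0.25},
])

```text
clock: 40.6
tcp_pos: [0.6688, -0.0797, 0.1738]
orientation: [2.036, 2.392, 0.0]
contact_force: [1.4, -0.1, -0.5]
grip_width: 0.0639
gripper_force: 0.0
```

>>> arm_command([
  {"tx":0,"ty":0,"tz":0.0012,"ax":0,"ay":0,"az":0,"claw":0.25},
  {"tx":0,"ty":0,"tz":0.0012,"ax":0,"ay":0,"az":0,"claw":1},
  {"tx":0,"ty":0,"tz":0,"ax":0,"ay":0,"az":0,"claw":1},
  {"tx":0,"ty":0,"tz":0,"ax":0,"ay":0,"az":0,"claw":1},
  {"tx":0,"ty":0,"tz":0,"ax":0,"ay":0,"az":0,"claw":1},
  {"tx":0,"ty":0,"tz":0,"ax":0,"ay":0,"az":0,"claw":1},
  {"tx":0,"ty":0,"tz":0,"ax":0,"ay":0,"az":0,"claw":1},
  {"tx":0,"ty":0,"tz":0,"ax":0,"ay":0,"az":0,"claw":1},
  {"tx":0,"ty":0,"tz":-0.005,"ax":0,"ay":0,"az":0,"claw":1},
  {"tx":0,"ty":0,"tz":-0.015,"ax":0,"ay":0,"az":0,"claw":1},
], squeeze=60)

```text
clock: 41.43
tcp_pos: [0.6673, -0.0794, 0.1893]
orientation: [-2.033, -2.389, 0.005]
contact_force: [-0.5, 1.1, -1.3]
grip_width: 0.048
gripper_force: 61.9
```

>>> arm_command([
  {"tx":0,"ty":0,"tz":-0.04,"ax":0,"ay":0,"az":0,"claw":1},
  {"tx":0,"ty":0,"tz":-0.04,"ax":0,"ay":0,"az":0,"claw":1},
  {"tx":0,"ty":0,"tz":-0.04,"ax":0,"ay":0,"az":5.5,"claw":1},
  {"tx":0,"ty":0,"tz":-0.04,"ax":0,"ay":0,"az":5.5,"claw":1},
  {"tx":0,"ty":0,"tz":0,"ax":0,"ay":0,"az":5.5,"claw":1},
  {"tx":0,"ty":0,"tz":0,"ax":0,"ay":-6.66,"az":0,"claw":1},
  {"tx":0,"ty":0,"tz":0,"ax":0,"ay":-6.66,"az":0,"claw":1},
  {"tx":0,"ty":0,"tz":0,"ax":0,"ay":-6.66,"az":0,"claw":1},
  {"tx":0,"ty":0,"tz":0,"ax":0,"ay":-6.66,"az":0,"claw":1},
  {"tx":0,"ty":0,"tz":0,"ax":0,"ay":-6.66,"az":0,"claw":1},
])

```text
clock: 42.27
tcp_pos: [0.6686, -0.0794, 0.3529]
orientation: [2.019, 1.775, -0.607]
contact_force: [0.0, -0.3, -1.8]
grip_width: 0.0479
gripper_force: 62.3
```

```bash
python3 tgt.py 1
```

```text
tcp [ 0.6686 -0.0794  0.3529] width 0.04790805608777094 F [ 0.  -0.3 -1.8]
turn deg (tool) [ 0.08 -6.45 -0.08]
hole [ 0.6496 -0.2291  0.2521] in peg coords: along 0.0926
0.062 tool shift if oriented [-0.0326 -0.0193  0.0271] target tcp [ 0.6455 -0.1085  0.3307]
0.028 tool shift if oriented [-0.0364 -0.0194  0.0609] target tcp [ 0.6428 -0.1302  0.3047]
```

>>> arm_command([
  {"tx":0,"ty":0,"tz":0,"ax":0,"ay":-6.45,"az":0,"claw":1},
  {"tx":-0.0025,"ty":-0.0048,"tz":0.0,"ax":0,"ay":0,"az":0,"claw":1},
  {"tx":-0.0025,"ty":-0.0048,"tz":0.0,"ax":0,"ay":0,"az":0,"claw":1},
  {"tx":-0.0025,"ty":-0.0048,"tz":0.012,"ax":0,"ay":0,"az":0,"claw":1},
  {"tx":-0.0026,"ty":-0.0048,"tz":0.012,"ax":0,"ay":0,"az":0,"claw":1},
  {"tx":0,"ty":0,"tz":0.013,"ax":0,"ay":0,"az":0,"claw":1},
  {"tx":0,"ty":0,"tz":0,"ax":0,"ay":0,"az":0,"claw":1},
  {"tx":0,"ty":0,"tz":0,"ax":0,"ay":0,"az":0,"claw":1},
  {"tx":0,"ty":0,"tz":0,"ax":0,"ay":0,"az":0,"claw":1},
  {"tx":0,"ty":0,"tz":0,"ax":0,"ay":0,"az":0,"claw":1},
])

```text
clock: 43.1
tcp_pos: [0.6463, -0.108, 0.3298]
orientation: [1.948, 1.715, -0.702]
contact_force: [-0.5, -0.3, -0.0]
grip_width: 0.048
gripper_force: 62.3
```

```bash
cat > hd.py <<'E'
from h import *
import sys
for c in ('side','scene','wrist'):
    im,m,T=snap(c,c+sys.argv[1]+'.png')
    print(c,'hole',det(T,r.tip_of('plate_1_hole',c)),'peg',det(T,r.tip_of('peg',c)))
E
python3 tgt.py 1; python3 hd.py 10
```

```text
tcp [ 0.6463 -0.108   0.3298] width 0.047973302700567245 F [-0.5 -0.3 -0. ]
turn deg (tool) [ 0.07 -0.33 -0.02]
hole [ 0.626  -0.2674  0.2456] in peg coords: along 0.0613
0.062 tool shift if oriented [-0.002  -0.0008 -0.0007] target tcp [ 0.6455 -0.1085  0.3307]
0.028 tool shift if oriented [-0.0022 -0.0009  0.0333] target tcp [ 0.6428 -0.1302  0.3047]
side hole [(0.54, [0.523, -0.288, 0.202])] peg [(0.98, [0.621, -0.304, 0.199]), (0.74, [0.522, -0.292, 0.203]), (0.65, [0.418, -0.279, 0.202])]
scene hole [(0.96, [0.52, -0.291, 0.204]), (0.38, [0.644, 0.468, 0.004])] peg [(0.91, [0.618, -0.308, 0.199]), (0.82, [0.421, -0.281, 0.202]), (0.65, [0.644, 0.466, 0.002]), (0.56, [0.518, -0.297, 0.204]), (0.34, [0.523, -0.289, 0.159])]
wrist hole [] peg [(0.85, [0.522, -0.291, 0.2])]
```

>>> arm_command([
  {"tx":-0.001,"ty":-0.001,"tz":0.004,"ax":0,"ay":-0.3,"az":0,"claw":1},
  {"tx":0,"ty":0,"tz":0.005,"ax":0,"ay":0,"az":0,"claw":1},
  {"tx":0,"ty":0,"tz":0.005,"ax":0,"ay":0,"az":0,"claw":1},
  {"tx":0,"ty":0,"tz":0.005,"ax":0,"ay":0,"az":0,"claw":1},
  {"tx":0,"ty":0,"tz":0.005,"ax":0,"ay":0,"az":0,"claw":1},
  {"tx":0,"ty":0,"tz":0.005,"ax":0,"ay":0,"az":0,"claw":1},
  {"tx":0,"ty":0,"tz":0.004,"ax":0,"ay":0,"az":0,"claw":1},
  {"tx":0,"ty":0,"tz":0,"ax":0,"ay":0,"az":0,"claw":1},
  {"tx":0,"ty":0,"tz":0,"ax":0,"ay":0,"az":0,"claw":1},
  {"tx":0,"ty":0,"tz":0,"ax":0,"ay":0,"az":0,"claw":1},
])

```text
clock: 44.38
tcp_pos: [0.6421, -0.13, 0.3047]
orientation: [1.944, 1.711, -0.708]
contact_force: [0.5, -0.8, -0.7]
grip_width: 0.0481
gripper_force: 62.3
```

```bash
python3 tgt.py 1; python3 - <<'E'
from h import *
snap('side','side11.png');snap('scene','scene11.png')
b=cv2.imread('pics/side11.png')[220:400,280:480];b=cv2.resize(b,(400,360))
w=cv2.imread('pics/scene11.png')[170:350,130:330]; w=cv2.resize(w,(400,360))
cv2.imwrite('pics/c11.png',np.hstack([b,w]))
E
```

```text
tcp [ 0.6421 -0.13    0.3047] width 0.04806729624868653 F [ 0.5 -0.8 -0.7]
turn deg (tool) [ 0.01  0.03 -0.  ]
hole [ 0.6216 -0.29    0.2216] in peg coords: along 0.0282
0.062 tool shift if oriented [ 0.      0.0007 -0.0338] target tcp [ 0.6455 -0.1085  0.3307]
0.028 tool shift if oriented [0.0001 0.0007 0.0002] target tcp [ 0.6428 -0.1302  0.3047]
```

View pics/c11.png

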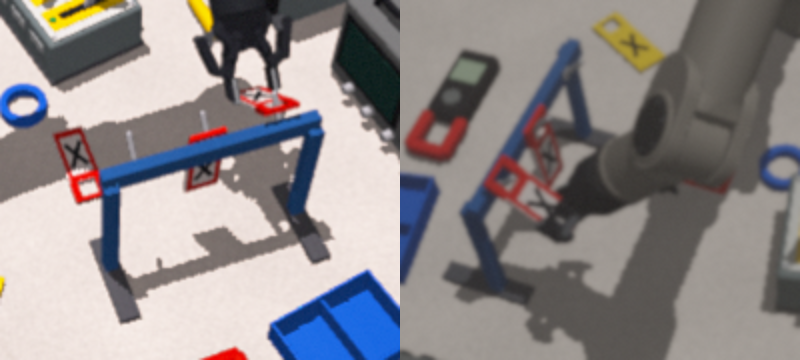

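The middle plate hangs at (205,155) in the left crop. The held plate sits over peg 1 at (272,105), with the peg's foot visible below it and no contact force. Releasing.

>>> arm_command([
  {"tx":0,"ty":0,"tz":0,"ax":0,"ay":0,"az":0,"claw":0.25},
  {"tx":0,"ty":0,"tz":0,"ax":0,"ay":0,"az":0,"claw":0.25},
  {"tx":0,"ty":0,"tz":0,"ax":0,"ay":0,"az":0,"claw":0.25},
  {"tx":0,"ty":0,"tz":0,"ax":0,"ay":0,"az":0,"claw":0.25},
  {"tx":0,"ty":0,"tz":0,"ax":0,"ay":0,"az":0,"claw":0.25},
  {"tx":0,"ty":0,"tz":0,"ax":0,"ay":0,"az":0,"claw":0.25},
  {"tx":0,"ty":0,"tz":-0.02,"ax":0,"ay":0,"az":0,"claw":0.25},
  {"tx":0,"ty":0,"tz":-0.03,"ax":0,"ay":0,"az":0,"claw":0.25},
  {"tx":0,"ty":0,"tz":-0.03,"ax":0,"ay":0,"az":0,"claw":0.25},
  {"tx":0,"ty":0,"tz":-0.03,"ax":0,"ay":0,"az":0,"claw":0.25},
], squeeze=30)

```text
clock: 45.32
tcp_pos: [0.6508, -0.0594, 0.3897]
orientation: [1.945, 1.711, -0.709]
contact_force: [1.0, 0.6, -1.4]
grip_width: 0.0639
gripper_force: 0.0
```

>>> arm_command([
  {"tx":0,"ty":0,"tz":0,"ax":0,"ay":6.66,"az":0,"claw":0.25},
  {"tx":0,"ty":0,"tz":0,"ax":0,"ay":6.66,"az":0,"claw":0.25},
  {"tx":0,"ty":0,"tz":0,"ax":0,"ay":6.66,"az":0,"claw":0.25},
  {"tx":0,"ty":0,"tz":0,"ax":0,"ay":6.66,"az":0,"claw":0.25},
  {"tx":0,"ty":0,"tz":0,"ax":0,"ay":6.66,"az":0,"claw":0.25},
  {"tx":0,"ty":0,"tz":0,"ax":0,"ay":6.66,"az":0,"claw":0.25},
  {"tx":0,"ty":-0.04,"tz":0,"ax":0,"ay":0,"az":0,"claw":0.25},
  {"tx":0,"ty":-0.04,"tz":0,"ax":0,"ay":0,"az":0,"claw":0.25},
  {"tx":0,"ty":-0.04,"tz":0,"ax":0,"ay":0,"az":0,"claw":0.25},
  {"tx":0,"ty":-0.04,"tz":0,"ax":0,"ay":0,"az":0,"claw":0.25},
])

```text
clock: 46.15
tcp_pos: [0.4903, -0.0399, 0.3885]
orientation: [2.358, 2.074, -0.002]
contact_force: [-0.3, 0.2, 0.7]
grip_width: 0.0643
gripper_force: 0.0
```

>>> arm_command([
  {"tx":0,"ty":-0.02,"tz":0,"ax":0,"ay":0,"az":0,"claw":0.25},
  {"tx":0,"ty":0,"tz":0,"ax":0,"ay":0,"az":0,"claw":0.25},
  {"tx":0,"ty":0,"tz":0,"ax":0,"ay":0,"az":0,"claw":0.25},
  {"tx":0,"ty":0,"tz":0,"ax":0,"ay":0,"az":0,"claw":0.25},
  {"tx":0,"ty":0,"tz":0,"ax":0,"ay":0,"az":0,"claw":0.25},
  {"tx":0,"ty":0,"tz":0,"ax":0,"ay":0,"az":0,"claw":0.25},
  {"tx":0,"ty":0,"tz":0,"ax":0,"ay":0,"az":0,"claw":0.25},
  {"tx":0,"ty":0,"tz":0,"ax":0,"ay":0,"az":0,"claw":0.25},
  {"tx":0,"ty":0,"tz":0,"ax":0,"ay":0,"az":0,"claw":0.25},
  {"tx":0,"ty":0,"tz":0,"ax":0,"ay":0,"az":0,"claw":0.25},
])

```text
clock: 46.98
tcp_pos: [0.4725, -0.0371, 0.3887]
orientation: [2.358, 2.075, -0.002]
contact_force: [-0.5, -0.1, -0.5]
grip_width: 0.0644
gripper_force: 0.0
```

```bash
python3 pl.py; python3 hd.py 12; python3 - <<'E'
from h import *
o=r.get_obs(); print(o['tcp_pos'],R.from_rotvec(o['orientation']).as_matrix().round(3).tolist())
m,T=cam('wrist'); print(det(T,r.tip_of('plate','wrist')));m,T=cam('scene'); print(det(T,r.tip_of('plate','scene')))
E
```

```text
[ 414.9 -124.1] 126.2 50.5 82.7 [ 414.2 -124.7]
[ 665.8 -449.3] 110.5 14.1 107.1 [ 662.8 -444.8]
side hole [(0.6, [0.521, -0.29, 0.202])] peg [(0.8, [0.621, -0.306, 0.2]), (0.76, [0.526, -0.291, 0.198]), (0.76, [0.421, -0.28, 0.201])]
scene hole [(0.71, [0.52, -0.293, 0.202]), (0.6, [0.519, -0.299, 0.204])] peg [(0.86, [0.623, -0.306, 0.203]), (0.81, [0.425, -0.282, 0.201]), (0.54, [0.617, -0.306, 0.203])]
wrist hole [] peg []
[ 0.47237474 -0.03706219  0.38886457] [[0.127, 0.992, -0.0], [0.992, -0.127, -0.002], [-0.002, 0.0, -1.0]]
[(0.8, [0.412, -0.122, 0.002])]
[(0.96, [0.418, -0.122, 0.001]), (0.88, [0.616, -0.306, 0.159]), (0.86, [0.522, -0.291, 0.157]), (0.85, [0.18, -0.295, 0.003]), (0.65, [0.472, 0.524, 0.003])]
```

>>> arm_command([
  {"tx":-0.0222,"ty":-0.0155,"tz":0,"ax":0,"ay":0,"az":0,"claw":0.25},
  {"tx":-0.0222,"ty":-0.0155,"tz":0,"ax":0,"ay":0,"az":0,"claw":0.25},
  {"tx":-0.0221,"ty":-0.0154,"tz":0,"ax":0,"ay":0,"az":0,"claw":0.25},
  {"tx":0,"ty":0,"tz":0.03,"ax":0,"ay":0,"az":0,"claw":0.25},
  {"tx":0,"ty":0,"tz":0.03,"ax":0,"ay":0,"az":0,"claw":0.25},
  {"tx":0,"ty":0,"tz":0.03,"ax":0,"ay":0,"az":0,"claw":0.25},
  {"tx":0,"ty":0,"tz":0.03,"ax":0,"ay":0,"az":0,"claw":0.25},
  {"tx":0,"ty":0,"tz":0.03,"ax":0,"ay":0,"az":0,"claw":0.25},
  {"tx":0,"ty":0,"tz":0.03,"ax":0,"ay":0,"az":0,"claw":0.25},
  {"tx":0,"ty":0,"tz":0.015,"ax":0,"ay":0,"az":0,"claw":0.25},
])

```text
clock: 48.42
tcp_pos: [0.4171, -0.0972, 0.1913]
orientation: [-2.357, -2.075, 0.006]
contact_force: [0.0, 0.1, 1.1]
grip_width: 0.0641
gripper_force: 0.0
```

```bash
python3 - <<'E'
from h import *
o=r.get_obs(); print(o['tcp_pos'],o['joints'].round(2),R.from_rotvec(o['orientation']).as_matrix().round(3).tolist())
E
```

```text
[ 0.41707146 -0.09717225  0.19133066] [-0.09  0.45  0.21  2.29 -0.22  0.42  0.17] [[0.127, 0.992, -0.003], [0.992, -0.127, -0.002], [-0.002, -0.003, -1.0]]
```

>>> arm_command([
  {"tx":0,"ty":0.0005,"tz":0.004,"ax":0,"ay":0,"az":0,"claw":0.25},
  {"tx":0,"ty":0,"tz":0.004,"ax":0,"ay":0,"az":0,"claw":0.25},
  {"tx":0,"ty":0,"tz":0.003,"ax":0,"ay":0,"az":0,"claw":0.25},
  {"tx":0,"ty":0,"tz":0.002,"ax":0,"ay":0,"az":0,"claw":0.25},
  {"tx":0,"ty":0,"tz":0.002,"ax":0,"ay":0,"az":0,"claw":0.25},
  {"tx":0,"ty":0,"tz":0,"ax":0,"ay":0,"az":0,"claw":0.25},
  {"tx":0,"ty":0,"tz":0,"ax":0,"ay":0,"az":0,"claw":0.25},
  {"tx":0,"ty":0,"tz":0,"ax":0,"ay":0,"az":0,"claw":0.25},
  {"tx":0,"ty":0,"tz":0,"ax":0,"ay":0,"az":0,"claw":0.25},
  {"tx":0,"ty":0,"tz":0,"ax":0,"ay":0,"az":0,"claw":0.25},
])

```text
clock: 49.25
tcp_pos: [0.4185, -0.0975, 0.1792]
orientation: [2.357, 2.075, -0.001]
contact_force: [0.5, 0.8, 0.0]
grip_width: 0.064
gripper_force: 0.0
```

>>> arm_command([
  {"tx":0,"ty":0,"tz":0.003,"ax":0,"ay":0,"az":0,"claw":0.25},
  {"tx":0,"ty":0,"tz":0.002,"ax":0,"ay":0,"az":0,"claw":0.25},
  {"tx":0,"ty":0,"tz":0.0015,"ax":0,"ay":0,"az":0,"claw":0.25},
  {"tx":0,"ty":0,"tz":0.0012,"ax":0,"ay":0,"az":0,"claw":0.25},
  {"tx":0,"ty":0,"tz":0,"ax":0,"ay":0,"az":0,"claw":1},
  {"tx":0,"ty":0,"tz":0,"ax":0,"ay":0,"az":0,"claw":1},
  {"tx":0,"ty":0,"tz":0,"ax":0,"ay":0,"az":0,"claw":1},
  {"tx":0,"ty":0,"tz":0,"ax":0,"ay":0,"az":0,"claw":1},
  {"tx":0,"ty":0,"tz":0,"ax":0,"ay":0,"az":0,"claw":1},
  {"tx":0,"ty":0,"tz":0,"ax":0,"ay":0,"az":0,"claw":1},
], squeeze=60)

```text
clock: 50.08
tcp_pos: [0.4182, -0.0975, 0.1714]
orientation: [2.358, 2.075, -0.002]
contact_force: [-1.4, -0.1, 5.3]
grip_width: 0.0479
gripper_force: 61.4
```

>>> arm_command([
  {"tx":0,"ty":0,"tz":-0.01,"ax":0,"ay":0,"az":0,"claw":1},
  {"tx":0,"ty":0,"tz":-0.03,"ax":0,"ay":0,"az":0,"claw":1},
  {"tx":0,"ty":0,"tz":-0.04,"ax":0,"ay":0,"az":0,"claw":1},
  {"tx":0,"ty":0,"tz":-0.04,"ax":0,"ay":0,"az":0,"claw":1},
  {"tx":0,"ty":0,"tz":-0.04,"ax":0,"ay":0,"az":0,"claw":1},
  {"tx":0,"ty":0,"tz":-0.03,"ax":0,"ay":0,"az":0,"claw":1},
  {"tx":0.02,"ty":0.01,"tz":0,"ax":0,"ay":0,"az":0,"claw":1},
  {"tx":0.02,"ty":0.01,"tz":0,"ax":0,"ay":0,"az":0,"claw":1},
  {"tx":0,"ty":0,"tz":0,"ax":0,"ay":0,"az":0,"claw":1},
  {"tx":0,"ty":0,"tz":0,"ax":0,"ay":0,"az":0,"claw":1},
])

```text
clock: 50.92
tcp_pos: [0.4434, -0.0593, 0.3617]
orientation: [2.355, 2.077, -0.001]
contact_force: [-0.2, -0.7, -0.6]
grip_width: 0.0481
gripper_force: 62.3
```

>>> arm_command([
  {"tx":0,"ty":0,"tz":0,"ax":0,"ay":-6.66,"az":0,"claw":1},
  {"tx":0,"ty":0,"tz":0,"ax":0,"ay":-6.66,"az":0,"claw":1},
  {"tx":0,"ty":0,"tz":0,"ax":0,"ay":-6.66,"az":0,"claw":1},
  {"tx":0,"ty":0,"tz":0,"ax":0,"ay":-6.66,"az":0,"claw":1},
  {"tx":0,"ty":0,"tz":0,"ax":0,"ay":-6.66,"az":0,"claw":1},
  {"tx":0,"ty":0,"tz":0,"ax":0,"ay":-6.66,"az":0,"claw":1},
  {"tx":0,"ty":0,"tz":0,"ax":0,"ay":0,"az":0,"claw":1},
  {"tx":0,"ty":0,"tz":0,"ax":0,"ay":0,"az":0,"claw":1},
  {"tx":0,"ty":0,"tz":0,"ax":0,"ay":0,"az":0,"claw":1},
  {"tx":0,"ty":0,"tz":0,"ax":0,"ay":0,"az":0,"claw":1},
])

```text
clock: 51.75
tcp_pos: [0.4431, -0.0609, 0.3614]
orientation: [1.948, 1.711, -0.707]
contact_force: [0.5, 0.7, -0.6]
grip_width: 0.0481
gripper_force: 62.3
```

```bash
python3 tgt.py 3; python3 -c "
from h import *
print(r.get_obs()['joints'].round(2))"
```

```text
tcp [ 0.4431 -0.0609  0.3614] width 0.04814555831837024 F [ 0.5  0.7 -0.6]
turn deg (tool) [-0.06 -0.11 -0.1 ]
hole [ 0.4223 -0.2206  0.2779] in peg coords: along 0.0989
0.062 tool shift if oriented [0.0033 0.0065 0.0369] target tcp [ 0.4465 -0.0825  0.3307]
0.028 tool shift if oriented [0.0032 0.0066 0.0709] target tcp [ 0.4438 -0.1042  0.3047]
[-0.54  0.23  0.37  2.16  0.66  1.1  -0.7 ]
```

>>> arm_command([
  {"tx":0.0016,"ty":0.0033,"tz":0.009,"ax":0,"ay":0,"az":0,"claw":1},
  {"tx":0.0017,"ty":0.0032,"tz":0.01,"ax":0,"ay":0,"az":0,"claw":1},
  {"tx":0,"ty":0,"tz":0.01,"ax":0,"ay":0,"az":0,"claw":1},
  {"tx":0,"ty":0,"tz":0.008,"ax":0,"ay":0,"az":0,"claw":1},
  {"tx":0,"ty":0,"tz":0,"ax":0,"ay":0,"az":0,"claw":1},
  {"tx":0,"ty":0,"tz":0,"ax":0,"ay":0,"az":0,"claw":1},
  {"tx":0,"ty":0,"tz":0,"ax":0,"ay":0,"az":0,"claw":1},
  {"tx":0,"ty":0,"tz":0,"ax":0,"ay":0,"az":0,"claw":1},
  {"tx":0,"ty":0,"tz":0,"ax":0,"ay":0,"az":0,"claw":1},
  {"tx":0,"ty":0,"tz":0,"ax":0,"ay":0,"az":0,"claw":1},
])

```text
clock: 52.58
tcp_pos: [0.4472, -0.0817, 0.331]
orientation: [1.944, 1.711, -0.707]
contact_force: [0.1, -1.3, -0.7]
grip_width: 0.0482
gripper_force: 62.3
```

```bash
python3 tgt.py 3; python3 hd.py 13
```

```text
tcp [ 0.4472 -0.0817  0.331 ] width 0.048159468675568536 F [ 0.1 -1.3 -0.7]
turn deg (tool) [ 0.04  0.01 -0.  ]
hole [ 0.4269 -0.2417  0.2478] in peg coords: along 0.0628
0.062 tool shift if oriented [-0.0004 -0.0007  0.0008] target tcp [ 0.4465 -0.0825  0.3307]
0.028 tool shift if oriented [-0.0004 -0.0007  0.0348] target tcp [ 0.4438 -0.1042  0.3047]
side hole [(0.5, [0.522, -0.288, 0.203])] peg [(0.95, [0.524, -0.293, 0.2]), (0.7, [0.621, -0.304, 0.199]), (0.69, [0.423, -0.28, 0.2])]
scene hole [(0.69, [0.521, -0.294, 0.205]), (0.47, [0.728, 0.097, 0.003])] peg [(0.82, [0.425, -0.282, 0.199]), (0.68, [0.517, -0.301, 0.205]), (0.62, [0.622, -0.307, 0.203])]
wrist hole [(0.67, [0.622, -0.308, 0.197])] peg [(0.97, [0.521, -0.295, 0.201]), (0.9, [0.62, -0.306, 0.194])]
```

>>> arm_command([
  {"tx":-0.0004,"ty":0,"tz":0.005,"ax":0,"ay":0,"az":0,"claw":1},
  {"tx":0,"ty":0,"tz":0.005,"ax":0,"ay":0,"az":0,"claw":1},
  {"tx":0,"ty":0,"tz":0.005,"ax":0,"ay":0,"az":0,"claw":1},
  {"tx":0,"ty":0,"tz":0.005,"ax":0,"ay":0,"az":0,"claw":1},
  {"tx":0,"ty":0,"tz":0.005,"ax":0,"ay":0,"az":0,"claw":1},
  {"tx":0,"ty":0,"tz":0.005,"ax":0,"ay":0,"az":0,"claw":1},
  {"tx":0,"ty":0,"tz":0.005,"ax":0,"ay":0,"az":0,"claw":1},
  {"tx":0,"ty":0,"tz":0,"ax":0,"ay":0,"az":0,"claw":1},
  {"tx":0,"ty":0,"tz":0,"ax":0,"ay":0,"az":0,"claw":1},
  {"tx":0,"ty":0,"tz":0,"ax":0,"ay":0,"az":0,"claw":1},
])

```text
clock: 53.87
tcp_pos: [0.4443, -0.1046, 0.3042]
orientation: [1.944, 1.711, -0.708]
contact_force: [0.6, -0.4, -0.9]
grip_width: 0.0483
gripper_force: 62.3
```

```bash
python3 tgt.py 3; python3 - <<'E'
from h import *
snap('side','side14.png');snap('scene','scene14.png')
b=cv2.imread('pics/side14.png')[250:360,290:410];b=cv2.resize(b,(400,366))
w=cv2.imread('pics/scene14.png')[170:350,130:330]; w=cv2.resize(w,(400,366))
cv2.imwrite('pics/c14.png',np.hstack([b,w]))
E
```

```text
tcp [ 0.4443 -0.1046  0.3042] width 0.0482872136679575 F [ 0.6 -0.4 -0.9]
turn deg (tool) [ 0.    0.03 -0.01]
hole [ 0.4238 -0.2646  0.2211] in peg coords: along 0.0275
0.062 tool shift if oriented [ 0.0001 -0.0005 -0.0345] target tcp [ 0.4465 -0.0825  0.3307]
0.028 tool shift if oriented [ 0.0001 -0.0005 -0.0005] target tcp [ 0.4438 -0.1042  0.3047]
```

View pics/c14.png

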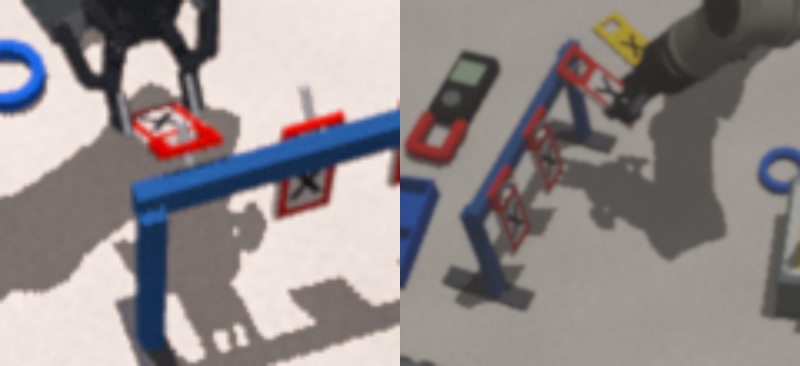

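The peg passes through the last plate's hole: its tip is at (185,128) and its foot at (188,158) in the left crop. The other two plates hang at (545,155) and (513,215). Releasing and retreating.

>>> arm_command([
  {"tx":0,"ty":0,"tz":0,"ax":0,"ay":0,"az":0,"claw":0.25},
  {"tx":0,"ty":0,"tz":0,"ax":0,"ay":0,"az":0,"claw":0.25},
  {"tx":0,"ty":0,"tz":0,"ax":0,"ay":0,"az":0,"claw":0.25},
  {"tx":0,"ty":0,"tz":0,"ax":0,"ay":0,"az":0,"claw":0.25},
  {"tx":0,"ty":0,"tz":0,"ax":0,"ay":0,"az":0,"claw":0.25},
  {"tx":0,"ty":0,"tz":0,"ax":0,"ay":0,"az":0,"claw":0.25},
  {"tx":0,"ty":0,"tz":-0.02,"ax":0,"ay":0,"az":0,"claw":0.25},
  {"tx":0,"ty":0,"tz":-0.03,"ax":0,"ay":0,"az":0,"claw":0.25},
  {"tx":0,"ty":0,"tz":-0.03,"ax":0,"ay":0,"az":0,"claw":0.25},
  {"tx":0,"ty":0,"tz":-0.03,"ax":0,"ay":0,"az":0,"claw":0.25},
], squeeze=30)

```text
clock: 54.8
tcp_pos: [0.4529, -0.0338, 0.3894]
orientation: [1.945, 1.711, -0.71]
contact_force: [1.1, 0.4, -0.1]
grip_width: 0.0641
gripper_force: 0.0
```

>>> arm_command([
  {"tx":0,"ty":0,"tz":0,"ax":0,"ay":0,"az":0,"claw":0.25},
  {"tx":0,"ty":0,"tz":0,"ax":0,"ay":0,"az":0,"claw":0.25},
  {"tx":0,"ty":0,"tz":0,"ax":0,"ay":0,"az":0,"claw":0.25},
  {"tx":0,"ty":0,"tz":0,"ax":0,"ay":0,"az":0,"claw":0.25},
  {"tx":0,"ty":0,"tz":0,"ax":0,"ay":0,"az":0,"claw":0.25},
  {"tx":0,"ty":0,"tz":0,"ax":0,"ay":0,"az":0,"claw":0.25},
  {"tx":0,"ty":0,"tz":0,"ax":0,"ay":0,"az":0,"claw":0.25},
  {"tx":0,"ty":0,"tz":0,"ax":0,"ay":0,"az":0,"claw":0.25},
  {"tx":0,"ty":0,"tz":0,"ax":0,"ay":0,"az":0,"claw":0.25},
  {"tx":0,"ty":0,"tz":0,"ax":0,"ay":0,"az":0,"claw":0.25},
])

```text
clock: 55.63
tcp_pos: [0.4532, -0.0345, 0.3884]
orientation: [1.944, 1.711, -0.709]
contact_force: [-0.5, 0.1, 0.8]
grip_width: 0.0635
gripper_force: 0.0
```

```bash
python3 hd.py 15; python3 - <<'E'
from h import *
m,T=cam('scene'); print(det(T,r.tip_of('plate','scene'))); print(r.get_obs()['contact_force'])
b=cv2.imread('pics/side15.png')[120:400,240:490];b=cv2.resize(b,(400,448))
w=cv2.imread('pics/scene15.png')[170:350,130:330]; w=cv2.resize(w,(400,360))
cv2.imwrite('pics/c15.png',np.hstack([b,cv2.copyMakeBorder(w,0,88,0,0,0)]))
E
```

```text
side hole [(0.8, [0.519, -0.285, 0.203])] peg [(0.96, [0.622, -0.303, 0.201]), (0.92, [0.418, -0.279, 0.202]), (0.88, [0.523, -0.293, 0.201])]
scene hole [(0.88, [0.521, -0.288, 0.204])] peg [(0.96, [0.622, -0.308, 0.202]), (0.94, [0.421, -0.284, 0.199]), (0.68, [0.281, 0.29, 0.003])]
wrist hole [(0.91, [0.521, -0.292, 0.199])] peg [(0.76, [0.522, -0.295, 0.2]), (0.72, [0.426, -0.285, 0.203]), (0.68, [0.62, -0.307, 0.195])]
[(0.93, [0.618, -0.306, 0.16]), (0.93, [0.179, -0.296, 0.004]), (0.74, [0.525, -0.291, 0.158]), (0.67, [0.424, -0.281, 0.161])]
[0.15444495 0.07930255 0.22275763]
```

View pics/c15.png

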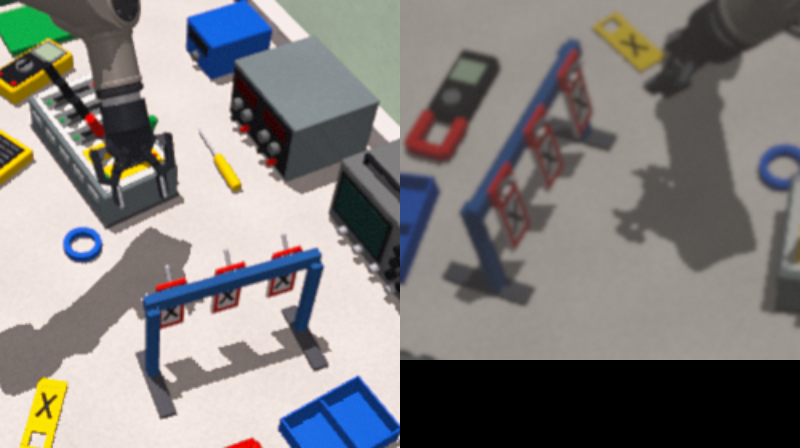

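All three plates hang upright, at (170,305), (228,290) and (283,275) in the left crop. The levers are as required and the gripper is clear.

```bash
python3 -c "
from bench import r
print(r.hand_in())"
```

```text
the job is handed in; nothing more can be done
None
```

I handed the job in at about 56 s: all three feeders are open (the interlock order was 3, 1, 2), the isolator is open, the earth is closed, and three danger plates hang one to a peg; the hand-in returned no verdict.

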